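# Press the retaining pin home in a padlock

### The job

Finish the large brass padlock on the bench pin press: lay it in the nest of the pulled-out loading slide with its steel pin up and its shackle towards the push tab, and push the slide fully in. Press the black palm knob straight down, past the soft stop where the spring foot meets the padlock, on to the firm stop where the pin is flush, feeling your way with no more than 22 N on the knob; then let the plunger rise fully, leaving the padlock under the ram. Drive the pin with the press only, and leave the other things on the bench alone.

Things in the scene. Friction and masses are not known exactly. Their poses are not given: they have to be found in the camera images.
- press: small bench pin press bolted down as one piece: grey cast base 252 x 104 mm, column and head at the back. Origin on the desk straight under the ram axis; its x axis points from the loading side to the column, y to its left, z up. Base reaches from x -162 to +90 mm; head boss 42 mm across round the ram axis from z 78 to 120 mm, column behind x +50 mm up to z 113 mm. Does not move
- nest (a point): point of the nest on the aluminium loading slide where the pin comes, on the nest floor (20 mm above the desk); axes as the press (x points under the ram). Eight round-nosed dowels 6 mm high hold the padlock's 33.6 x 40 mm body with 1.6 mm to spare on each side, its centre 9 mm behind this point (+x); the gap between the two front dowels (-x side) lets the shackle stick out towards the push tab, the only way round that it fits
- slide (a joint): loading slide, m: 0 fully drawn out (nest point 110 mm in front of the ram axis), 0.110 fully in against its stop with the nest point under the ram; runs along the press's +x, friction about 2.5 N, stays where it is left. It starts 0 to 20 mm in from fully out
- push_tab (a point): upright tab at the front end of the slide, 42 mm wide (y), 6 mm thick, standing from 14 to 44 mm above the desk; the point is the middle of its front face (36 mm above the desk), which is pushed along +x. 93 mm in front of the nest point
- padlock: the larger of two brass padlocks, lying flat: body 40 mm wide, 33.6 mm long, 13 mm thick, steel shackle reaching 19 mm out of one 40 mm side, at 3 to 10 mm height; 0.16 kg. Origin on its underside; z up. Its body's centre lies at x +1, y +5.6 mm of this frame and its axes are turned in it, so use pin_head for position and heading. Grip across the 40 mm width, with the fingertips 7 mm or more above its underside so that they clear the dowels
- pin_head (a point): top of the 4 mm steel retaining pin in the padlock's upper face, midway across the width, 9 mm from the centre of the body towards the shackle. Axes turn with the padlock: x points along the body away from the shackle, y across the 40 mm width, z up. In the nest, its x axis points like the nest's x
- pin (a joint): how far the pin is driven, m: 0 stands 6 mm proud, 0.006 flush with the brass (it goes no further). Starts between 0 and 0.002, moves under about 4 N and stays
- knob_top (a point): centre of the flat top (28 mm across) of the black palm knob on the plunger, 179.5 mm above the desk when the plunger is up; pressed straight down
- foot (a joint): travel of the ring-shaped spring foot round the punch, m: 0 up, 0.012 when it stands on a padlock in the nest. The light return spring takes 1.6 N rising to 3 N: this is the soft first stop, after which the force steps up to 6 N
- knob (a joint): travel of knob, stem and punch beyond the foot, m: 0 up to 0.020. Strong spring: 6 N at the start, plus 0.25 N per mm, plus 4 N while it drives the pin. The punch is screwed in or out for the last job, so the firm stop (punch on brass, pin flush) comes anywhere from 19 to 29 mm of knob_top travel; it cannot be seen beforehand. The force is 12 to 15 N just before it and then climbs steeply: over 17 N the firm stop is reached. The springs lift all again when released
- small_padlock: smaller brass padlock (body about 30 mm wide, 13 mm thick) without a pin, lying near; leave it alone. Origin on its underside
- flip_key: black car key with its blade out, 128 mm long; leave it alone. Origin on its underside
- gear_cutter: spare toothed cutter wheel, 60 mm across, 10 mm thick; leave it alone. Origin on its underside
- cylinder: nickel profile lock cylinder, 54 mm long; leave it alone. Origin on its underside
- key_mill: key milling machine, 0.42 m high, a fixed obstacle between the start of the arm and the press: it fills about x 0.44 to 0.78, y -0.18 to +0.12. Swing past it nearer to the base or above it. Origin under its middle, on the desk
Things that resemble listed ones, but are neither listed nor needed, are in the scene too. Leave any red look-alike of the padlock alone.

How it is judged:
By the outcome, as a careful person would: the job done as asked, in the order asked, and still so for the second after the job is handed in, with the robot touching nothing.
It also fails if it takes over 69 s, if anything falls off the work surface, if the arm or the gripper's body presses on something with over 40 N, if the wrist force passes 120 N, or if a joint passes its speed limit or range.

### The arm

A 6-joint arm with a two-finger parallel gripper is mounted at the origin on a cart in front of the work surface, level with it; the furniture and walls round the work are solid. World frame = base frame: x ahead of the robot, y to its left, z up, the work surface at z = 0. Lengths are in m, angles in degrees, forces in N, time in s.
With the tool pointing down it reaches from about 0.3 to 0.75 m from the base axis. Payload 8.5 kg.
Tool frame: the origin (TCP) lies at the very end of the fingers, on their centre line; the grasp point (between the pads) lies 19 mm behind it (env.grasp_offset is the distance from the TCP to the grasp point, in m); y points along the fingers, z is the direction in which the jaws open and shut, and the axes are right-handed (so a half turn about y gives the same grasp; the last joint's range is limited). The gripper opens to 85 mm and grips with 20 to 120 N. Pads are 22 mm wide; open, the fingers measure 114 mm over their backs; the gripper's body (76 mm by 85 mm) begins 54 mm behind the grasp point. The pads swing forward as they close: fully open they stand 13 mm farther back than shut.
Start: joints at [52.408, 21.807, 74.336, -0, 83.858, -12.336], TCP at [0.235, 0.497, 0.209] pointing down, gripper open.
Joint ranges: [-178.18, 178.18], [-50.72, 133.34], [12.68, 142.11], [-81.47, 261.47], [9.98, 163.14], [-165.26, 165.26]. Speed limits (degrees/s): [136.94, 136.94, 180, 180, 180, 180].

### API

Orientations are given as a 3x3 rotation matrix whose columns are the frame's x, y, z axes.
In Python, from rig import env gives the robot as it stands. The module is installed in compiled form; this text tells all that it offers.
- The arm moves only by the shell command python3 -m pendant 'ROWS' [FORCE]. ROWS is JSON, a list of rows, each a list of 3 entries, a list of its own where there are three numbers: the shift along the world's x, y, z as a fraction of full scale, then the turn about the world's z as a fraction of full scale, then the opening, from 0 (shut) to 1 (fully open). A call has 1 to 12 rows; each row shifts and turns the commanded pose from where the row before left it; what a row does not reach is not made up. Full scale, the value 1, is 30 mm for a shift and 5 degrees for a turn. A row lasts 1/12 s, in which the tool goes at most 41.7 mm and 7.16 degrees, less where a joint would pass 70% of its speed; a pose out of reach is approached as far as the arm can. A call with a number of a shift or a turn outside -1 to 1 is refused whole. A call with a gripper value outside its range is refused whole. The fingers move at their own pace and stop on an object; FORCE is the grip in N (left out, the last holds). Time passes only in rows, so rows that do not move let the fingers close. It gives the time, the measured TCP pose, the force and the opening at its end, in the units of the state.
- env.observe(): the state, without advancing time (a new reading comes with each control period).
- env.get_image(name): name is "scene" or "top" or "wrist"; returns (picture, depth): 420x560x3 uint8, red, green, blue; 420x560 float32, m along the optical axis (not along the pixel's ray), 0 where there is no reading.
- env.camera_model(name): a dict with "camera_matrix" (3x3 intrinsics, pixels), "R" (3x3) and "t" (3): a world point X has camera coordinates R X + t; the wrist camera has in their place "tool_from_camera" (4x4, takes a point from camera to tool coordinates, whose origin is the TCP and whose axes are the tool frame's). Camera axes: x right, y down, z forward; pixel columns grow to the right and rows downward; lengths in m; the calibration is good to about 2 mm. A picture is of the moment at which its call begins: read the wrist's pose just before it. camera_model takes no time and is no camera call.
- env.close_job(): hands the job in, once; it reports no verdict.
The state is a dict: "time_s": time; "q": joint angles; "qvel": joint speeds; "joint_efforts": joint torques, N m; "position": TCP position; "tool_rot": TCP orientation; "ft_force": force on the tool from outside, world axes, zero at the start; "wrist_torque": the same for the moment, N m; "grip_width": finger opening in m.
Only numpy, scipy, OpenCV 4.12 (cv2) and the standard library are available. Lean on these libraries where they do the work, as an engineer would, in place of code of your own. Each camera call takes 0.05 s, during which the arm holds its last target.

## Working session

There is one attempt and no reset: what is moved stays moved. The work goes in short steps, Python scripts to look and compute and a shell command to move; the robot and the scene stay as the last step left them, time stands still between calls to the robot, and variables do not carry over. Pictures are saved under pics/ and viewed, and the job is handed in when it is done.

```bash
mkdir -p pics; python3 - <<'E'
from rig import env
import cv2,numpy as np
s=env.observe();print({k:np.round(v,4).tolist() for k,v in s.items()}, env.grasp_offset)
for n in("scene","top"):
    im,d=env.get_image(n);cv2.imwrite(f"pics/{n}0.png",im[:,:,::-1]);np.save(f"pics/{n}0.npy",d)
    print(n,{k:np.round(v,4).tolist() for k,v in env.camera_model(n).items()})
print(env.camera_model("wrist"))
E
```

```text
{'time_s': 0.0, 'q': [52.4085, 21.839, 74.3862, 0.0015, 83.8589, -12.3356], 'qvel': [0.073, -0.144, -0.1423, 0.01, -0.0047, -0.0783], 'joint_efforts': [0.0001, -44.8477, -23.1276, -0.0003, 0.0049, -0.0], 'position': [0.2344, 0.4972, 0.2082], 'tool_rot': [[0.9044, -0.0009, 0.4267], [-0.4267, -0.0011, 0.9044], [-0.0003, -1.0, -0.0014]], 'ft_force': [-0.2521, -0.9427, -0.9657], 'wrist_torque': [0.0233, -0.0357, -0.0293], 'grip_width': 0.0854} 0.0187
scene {'camera_matrix': [[532.1828, 0.0, 278.7755], [0.0, 532.1828, 221.631], [0.0, 0.0, 1.0]], 'R': [[0.5386, -0.8425, 0.0125], [-0.7047, -0.4586, -0.5414], [0.4618, 0.2828, -0.8407]], 't': [-0.164, 0.5767, 0.9323]}
top {'camera_matrix': [[462.5571, 0.0, 280.206], [0.0, 462.5571, 211.1925], [0.0, 0.0, 1.0]], 'R': [[-0.0057, -1.0, 0.0082], [-0.9958, 0.0049, -0.0916], [0.0915, -0.0087, -0.9958]], 't': [0.1823, 0.5982, 0.9596]}
{'camera_matrix': array([[337.59577671,   0.        , 282.7847818 ],
       [  0.        , 337.59577671, 211.58526329],
       [  0.        ,   0.        ,   1.        ]]), 'tool_from_camera': array([[-5.57172874e-05,  9.45755185e-01,  3.24880173e-01,
        -8.44201145e-02],
       [ 5.57937444e-04, -3.24880094e-01,  9.45755049e-01,
        -1.64963455e-01],
       [ 9.99999843e-01,  2.33957719e-04, -5.09570793e-04,
         8.22759284e-04],
       [ 0.00000000e+00,  0.00000000e+00,  0.00000000e+00,
         1.00000000e+00]])}
```

View pics/scene0.png

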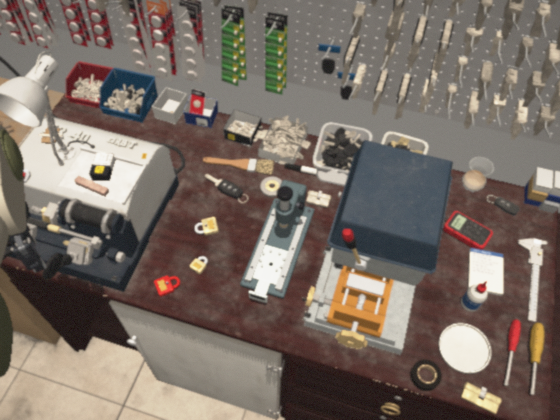

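View pics/top0.png

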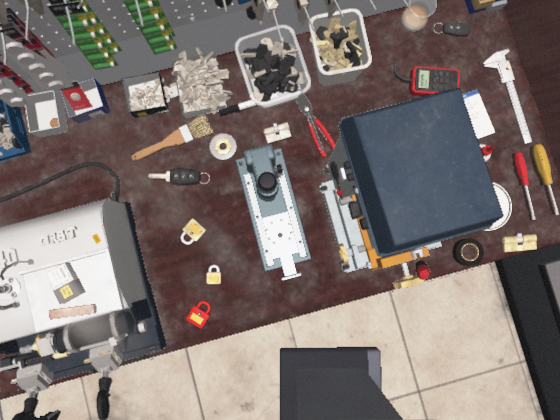

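The top view shows the press at about (270,210), its push tab at (290,272), the big padlock at (193,231) with the shackle down-left, the small padlock at (213,275), the red look-alike at (198,314), and the key mill on the right. Next I zoom in.

```bash
cat > h.py <<'E'
import numpy as np,cv2
from rig import env
def unproj(n,u,v,Z=None,d=None,cm=None):
    "pixel -> world on plane z=Z"
    cm=cm or env.camera_model(n);K=cm["camera_matrix"];R=cm["R"];t=cm["t"]
    r=R.T@np.linalg.inv(K)@np.array([u,v,1.]);c=-R.T@t
    if d is not None:return c+r*d
    return c+r*(Z-c[2])/r[2]
def proj(n,X,cm=None):
    cm=cm or env.camera_model(n);p=cm["camera_matrix"]@(cm["R"]@np.asarray(X,float)+cm["t"]);return p[:2]/p[2]
def wristcm(s):
    T=env.camera_model("wrist");TC=T["tool_from_camera"];Rt=np.array(s["tool_rot"]);p=np.array(s["position"])
    Rwc=Rt@TC[:3,:3];tw=Rt@TC[:3,3]+p
    return dict(camera_matrix=T["camera_matrix"],R=Rwc.T,t=-Rwc.T@tw)
def st():
    s=env.observe();print("t",round(s["time_s"],2),"p",np.round(s["position"],4),"F",np.round(s["ft_force"],1),"w",round(s["grip_width"],4),"q",np.round(s["q"],1));return s
E
python3 - <<'E'
from h import *
im=cv2.imread("pics/top0.png")
a=im[205:295,160:320];cv2.imwrite("pics/t1.png",cv2.resize(a,None,fx=5,fy=5,interpolation=cv2.INTER_CUBIC))
a=im[130:230,220:320];cv2.imwrite("pics/t2.png",cv2.resize(a,None,fx=6,fy=6,interpolation=cv2.INTER_CUBIC))
im=cv2.imread("pics/scene0.png")
a=im[175:310,180:325];cv2.imwrite("pics/s1.png",cv2.resize(a,None,fx=4.4,fy=4.4,interpolation=cv2.INTER_CUBIC))
d=np.load("pics/top0.npy")
for u,v in[(193,231),(267,182),(290,255),(300,300),(230,260),(185,290)]:print(u,v,unproj("top",u,v,d=d[v,u]).round(4))
E
```

```text
193 231 [0.5585 0.3666 0.0139]
267 182 [0.6385 0.2041 0.1781]
290 255 [0.506  0.1588 0.0212]
300 300 [ 0.4092  0.1373 -0.0014]
230 260 [ 0.4959  0.2884 -0.0009]
185 290 [0.4325 0.3843 0.003 ]
```

View pics/t1.png

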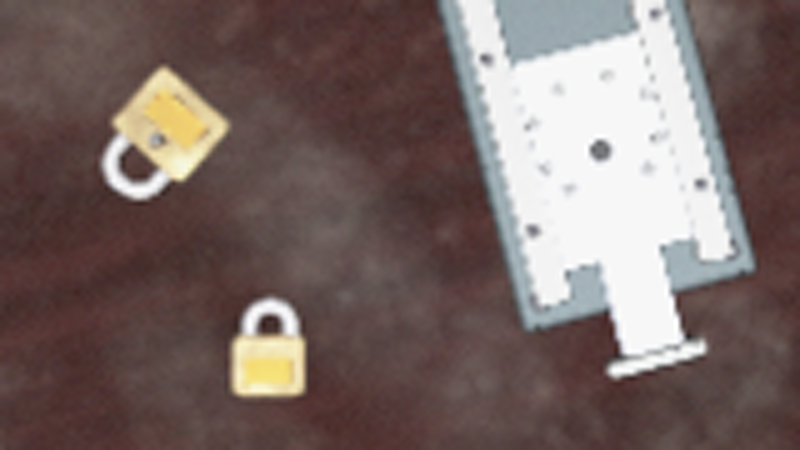

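View pics/t2.png

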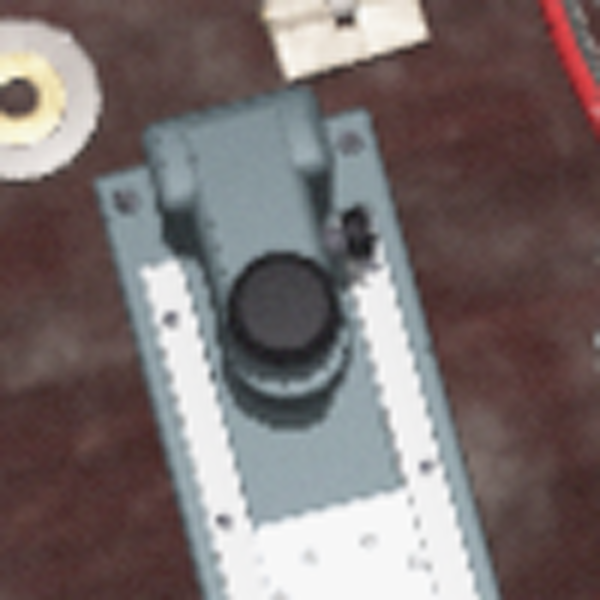

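View pics/s1.png

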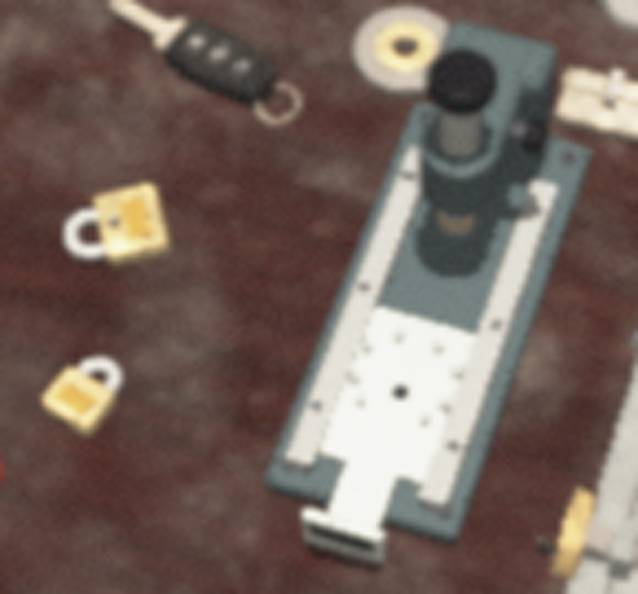

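The close-ups show the padlock pin at about (157,140) in the crop and the shackle pointing down-left. The nest hole is at (600,150), the tab ends at (612,370) and (704,350), and the knob top at (285,308) in the second crop.

```bash
python3 - <<'E'
from h import *
def P(U,V,Z,o=(160,205),f=5): return unproj("top",(U+.5)/f-.5+o[0],(V+.5)/f-.5+o[1],Z=Z)
n=P(600,150,.020);k=P(285,305,.1795,(220,130),6)
c=[P(*x,.013) for x in[(163,67),(230,126),(180,180),(112,122)]]
pin=P(157,138,.018);ctr=np.mean(c,0)
print("nest",n,"knob",k,"dir",np.degrees(np.arctan2(*(k-n)[1::-1])),"dist",np.hypot(*(k-n)[:2]))
a=P(612,368,.044);b=P(704,346,.044);print("tab",a,b,(a+b)/2,"w",np.hypot(*(a-b)[:2]),"head",np.degrees(np.arctan2(-(b-a)[0],(b-a)[1])), np.hypot(*((a+b)/2-n)[:2]))
fa=P(528,328,.012);fb=P(752,270,.012);print("base front",fa,fb,np.hypot(*(fa-fb)[:2]))
print("ctr",ctr,"pin",pin,"sides",[np.hypot(*(c[i]-c[i-1])[:2]).round(4) for i in range(4)])
v=c[0]-c[3]+c[1]-c[2];print("body x head",np.degrees(np.arctan2(v[1],v[0])),"pin->ctr",np.degrees(np.arctan2(*(ctr-pin)[1::-1])))
s=env.observe();R=np.array(s["tool_rot"]);print("jaw z heading",np.degrees(np.arctan2(R[1,2],R[0,2])))
# mesh of base from rails: depth points of knob top
d=np.load("pics/top0.npy")
pts=np.array([unproj("top",u,v,d=d[v,u]) for v in range(165,200) for u in range(250,285)]);m=np.abs(pts[:,2]-.1795)<.003
print("knob centroid",pts[m].mean(0),np.ptp(pts[m],0),m.sum())
pts=np.array([unproj("top",u,v,d=d[v,u]) for v in range(210,250) for u in range(175,212)]);m=(pts[:,2]>.009)&(pts[:,2]<.025)
print(m.sum(),pts[m].mean(0),np.ptp(pts[m],0))
E
```

```text
nest [0.54953104 0.18065279 0.02      ] knob [0.64118642 0.20391314 0.1795    ] dir 14.2399287832312 dist 0.09456084345582873
tab [0.4584253  0.17636383 0.044     ] [0.46721718 0.13822475 0.044     ] [0.46282124 0.15729429 0.044     ] w 0.039139325575604005 head -167.01885316956475 0.08980093743770998
base front [0.47392649 0.21181486 0.012     ] [0.49805112 0.11566984 0.012     ] 0.09912548666272188
ctr [0.56211998 0.36498979 0.013     ] pin [0.55575807 0.37011404 0.018     ] sides [np.float64(0.032), np.float64(0.0387), np.float64(0.0314), np.float64(0.0387)]
body x head -42.5403190926577 pin->ctr -38.84996919467007
jaw z heading 64.74533521551079
knob centroid [0.64014003 0.20385408 0.17931234] [0.03308802 0.03272554 0.00583806] 243
326 [0.55875066 0.36650471 0.01284558] [0.05363052 0.0525979  0.01199851]
```

```bash
python3 - <<'E'
from h import *
H=np.full((22,24),-1.)
for n in("top","scene"):
    im,d=(None,np.load(f"pics/{n}0.npy"));cm=env.camera_model(n);K,R,t=cm["camera_matrix"],cm["R"],cm["t"]
    v,u=np.mgrid[:420,:560];r=np.linalg.inv(K)@np.stack([u.ravel(),v.ravel(),np.ones(u.size)]);X=R.T@(r*d.ravel()-t[:,None])
    X=X[:,d.ravel()>0]
    i=((X[0]-.1)/.03).astype(int);j=((.66-X[1])/.03).astype(int);ok=(X[0]>.1)&(X[1]<.66)&(i<22)&(j<24)
    np.maximum.at(H,(i[ok],j[ok]),X[2][ok])
print("y   ",*[f"{.66-.03*j-.015:5.2f}" for j in range(24)])
for i in range(22):print(f"{.1+.03*i+.015:.2f}",*[f"{int(h*1000):5d}" for h in H[i]])
# rail heights
d=np.load("pics/top0.npy")
c,s=np.cos(np.radians(14)),np.sin(np.radians(14));o=np.array([.640,.204])
for x in(-.08,-.1,-.12):
  row=[]
  for y in range(-54,55,6):
    p=o+[c*x-s*y/1e3,s*x+c*y/1e3];u,v=proj("top",[*p,.02]).round().astype(int);row.append((y,round(float(unproj("top",u,v,d=d[v,u])[2])*1e3)))
  print(x,row)
E
```

```text
y     0.65  0.61  0.59  0.56  0.53  0.49  0.47  0.44  0.41  0.38  0.35  0.32  0.29  0.26  0.23  0.20  0.17  0.14  0.10  0.08  0.05  0.02 -0.01 -0.04
0.12  -745  -747  -748  -746  -748  -749  -751  -752  -750  -750  -749  -750  -752  -752  -751   628  -650  -653  -145  -149  -147  -148  -146  -145
0.15  -749  -750  -749  -742  -744  -746  -747  -753  -752  -748  -751   539  -750  -750  -745  -751  -650  -650  -650  -653  -652  -648  -654  -651
0.17  -751  -749  -747  -749  -747  -749  -748  -749  -751   489   535   540  -752  -750  -751  -750  -653  -654  -655  -654  -655  -654  -652  -652
0.21  -749  -749  -746  -746  -745   330   351   350  -747   542   529  -752  -749  -747  -749  -751  -750  -752  -752  -750  -750  -750  -749  -743
0.23   186   165     0  -746   244   195   365   344   541   541  -751  -760  -752  -755  -748  -751  -748  -747  -752  -751  -748  -753  -751  -750
0.27   145   143    55   319   298   366   529   535   534  -747  -745  -747  -752 -1000 -1000  -754  -751  -751  -752  -748  -751  -747  -748  -748
0.30   134   135   102   120   140   521   528   515     
[... 2231 characters left out ...]
   15    14    12    14    16     5     6    16    15     5    15    14   311   313   363   367
-0.08 [(-54, -1), (-48, 12), (-42, 25), (-36, 28), (-30, 20), (-24, 16), (-18, 17), (-12, 24), (-6, 21), (0, 20), (6, 21), (12, 19), (18, 21), (24, 21), (30, 28), (36, 27), (42, 26), (48, 13), (54, 3)]
-0.1 [(-54, -3), (-48, 15), (-42, 30), (-36, 28), (-30, 27), (-24, 21), (-18, 20), (-12, 22), (-6, 21), (0, 21), (6, 21), (12, 19), (18, 20), (24, 22), (30, 29), (36, 26), (42, 18), (48, 11), (54, 1)]
-0.12 [(-54, -1), (-48, 14), (-42, 31), (-36, 27), (-30, 19), (-24, 20), (-18, 18), (-12, 22), (-6, 18), (0, 18), (6, 20), (12, 20), (18, 20), (24, 21), (30, 28), (36, 28), (42, 13), (48, 13), (54, 0)]
```

```bash
python3 -m pendant '[[[0,-0.88,0.4],0,0.7],[[0,-0.88,0.4],0,0.7],[[0,-0.88,0.4],0,0.7],[[0,-0.88,0.4],0,0.7],[[0,-0.88,0.4],0,0.7]]' 40
python3 -m pendant '[[[0.99,0,0],-0.31,0.7],[[0.99,0,0],-0.31,0.7],[[0.99,0,0],-0.31,0.7],[[0.99,0,0],-0.31,0.7],[[0.99,0,0],-0.31,0.7],[[0.99,0,0],-0.31,0.7],[[0.99,0,0],-0.31,0.7],[[0.99,0,-0.5],-0.31,0.7],[[0.99,0,-0.8],-0.31,0.7],[[0.99,0,-0.8],-0.31,0.7],[[0.99,0,-0.8],-0.31,0.7],[[0,0,-0.8],0,0.7]]'
python3 - <<'E'
from h import *
s=st();im,d=env.get_image("wrist");cv2.imwrite("pics/w1.png",im[:,:,::-1]);np.save("pics/w1.npy",d);s=st()
R=np.array(s["tool_rot"]);print(np.degrees(np.arctan2(R[1,2],R[0,2])),np.round(R[2],4))
E
```

```text
time_s: 0.52
position: [0.2343, 0.3641, 0.269]
tool_rot: [[0.905, -0.001, 0.426], [-0.426, -0.001, 0.905], [-0.0, -1.0, -0.001]]
ft_force: [0.2, -0.0, 0.6]
grip_width: 0.0599
time_s: 1.52
position: [0.5654, 0.3641, 0.1547]
tool_rot: [[0.737, -0.0, 0.676], [-0.676, -0.001, 0.737], [0.0, -1.0, -0.001]]
ft_force: [0.7, 1.2, -0.7]
grip_width: 0.0597
t 1.52 p [0.5654 0.3641 0.1547] F [ 0.7  1.2 -0.7] w 0.0597 q [ 22.7  36.5  57.5  -0.   86.  -24.7]
t 1.57 p [0.5613 0.3637 0.1495] F [-0.7 -0.1 -4.4] w 0.06 q [ 22.8  36.6  58.2  -0.   85.8 -24.7]
47.5591607680307 [-0.0042 -0.9999 -0.0094]
```

View pics/w1.png

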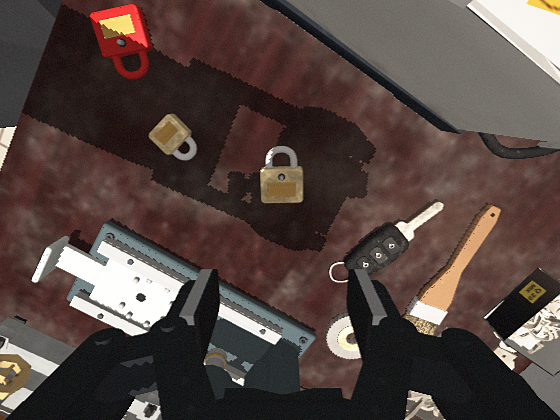

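The wrist image shows the padlock upright at about (282,183), with the pin at (281,177) and the shackle up. I let the arm settle, then measure.

```bash
python3 -m pendant '[[[0,0,0],0,0.7],[[0,0,0],0,0.7],[[0,0,0],0,0.7]]' >/dev/null
python3 - <<'E'
from h import *
s=st();im,d=env.get_image("wrist");cv2.imwrite("pics/w2.png",im[:,:,::-1]);np.save("pics/w2.npy",d);cm=wristcm(s)
import pickle;pickle.dump(cm,open("pics/w2.pkl","wb"))
a=im[130:220,235:335,::-1];cv2.imwrite("pics/w2c.png",cv2.resize(a,None,fx=7,fy=6.6,interpolation=cv2.INTER_CUBIC))
a=im[130:220,235:335,::-1];cv2.imwrite("pics/w2c.png",cv2.resize(a,None,fx=6,fy=6,interpolation=cv2.INTER_CUBIC))
a=im[215:340,30:190,::-1];cv2.imwrite("pics/w2n.png",cv2.resize(a,None,fx=4.5,fy=4.5,interpolation=cv2.INTER_CUBIC))
# machine clearance
dt=np.load("pics/top0.npy");
c=env.camera_model("top");K,R,t=c["camera_matrix"],c["R"],c["t"]
v,u=np.mgrid[:420,:560];r=np.linalg.inv(K)@np.stack([u.ravel(),v.ravel(),np.ones(u.size)]);X=(R.T@(r*dt.ravel()-t[:,None])).T
X=X[(X[:,0]>.35)&(X[:,1]>.4)&(X[:,0]<.66)&(X[:,2]>.1)]
cw=-cm["R"].T@cm["t"];print("cam",cw);dd=np.hypot(X[:,0]-cw[0],X[:,1]-cw[1]);print("nearest",dd.min(),X[dd.argmin()])
E
```

```text
t 1.82 p [0.5613 0.366  0.1603] F [0.4 0.3 0.6] w 0.0596 q [ 23.   35.9  57.7   0.   86.2 -24.7]
cam [0.498577   0.42316001 0.3251157 ]
nearest 0.04513994950392957 [0.48787157 0.46701214 0.21067247]
```

View pics/w2c.png

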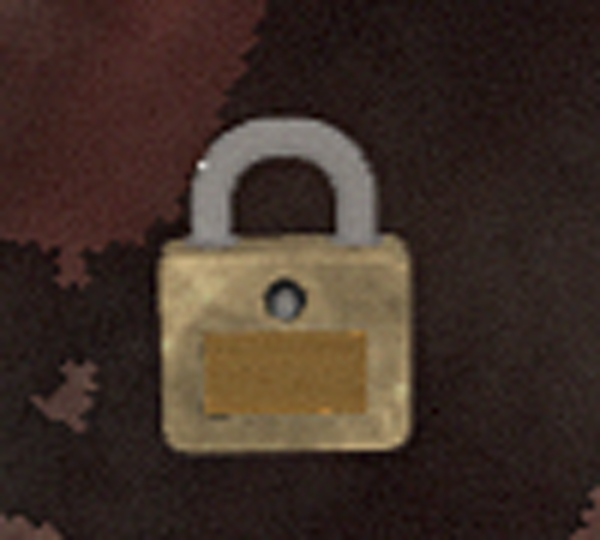

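View pics/w2n.png

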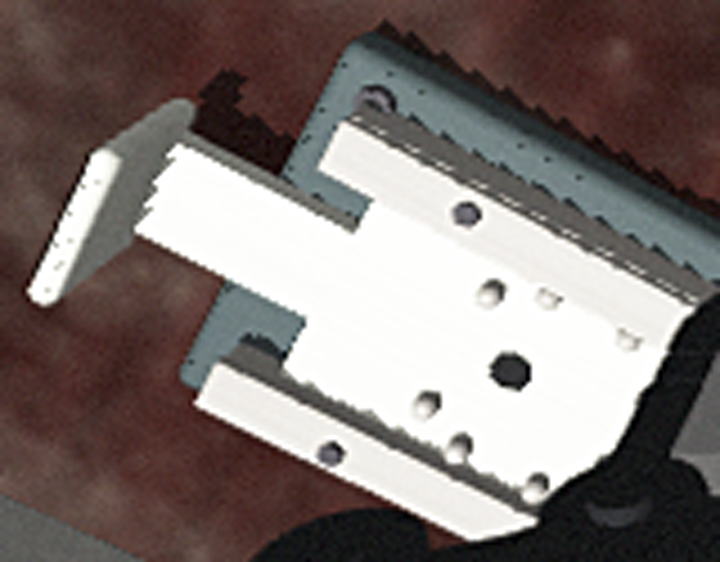

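Body edges in the crop: left 161, right 412, top about 241, bottom 451; the pin top is at (287,302).

```bash
python3 - <<'E'
from h import *
import pickle;cm=pickle.load(open("pics/w2.pkl","rb"))
def P(U,V,Z,o=(235,130),f=6): return unproj("wrist",(U+.5)/f-.5+o[0],(V+.5)/f-.5+o[1],Z=Z,cm=cm)
c=[P(160,242,.013),P(412,238,.013),P(411,452,.013),P(163,452,.013)]
for q in c:print(q.round(4))
ctr=np.mean(c,0);pin=P(287,300,.018)
v=(c[2]+c[3]-c[0]-c[1]);print("ctr",ctr,"pin",pin,"heading",np.degrees(np.arctan2(v[1],v[0])),[np.hypot(*(c[i]-c[i-1])[:2]).round(4) for i in range(4)])
w=c[1]-c[0]+c[2]-c[3];print("y head",np.degrees(np.arctan2(w[1],w[0])))
L,Rr=P(162,345,.013),P(412,345,.013);print("mid",(L+Rr)/2,np.hypot(*(L-Rr)[:2]))
n=P(510,371,.02,(30,215),4.5);print("nest",n)
a=P(103,153,.044,(30,215),4.5);b=P(38,298,.044,(30,215),4.5);print("tab top corners",a,b)
for U,V in((253,300),(165,250)): print(P(U,V,.013))
E
```

```text
[0.5346 0.3642 0.013 ]
[0.5607 0.3937 0.013 ]
[0.587  0.3705 0.013 ]
[0.56   0.3408 0.013 ]
ctr [0.56059873 0.36729309 0.013     ] pin [0.55397679 0.37340887 0.018     ] heading -42.00650323608236 [np.float64(0.0345), np.float64(0.0394), np.float64(0.0351), np.float64(0.0402)]
y head 48.16414526584139
mid [0.56030497 0.3676701  0.013     ] 0.03975620261841082
nest [0.54858642 0.18106311 0.02      ]
tab top corners [0.4557235  0.17872152 0.044     ] [0.46633569 0.1405926  0.044     ]
[0.55126779 0.368629   0.013     ]
[0.53609712 0.36386513 0.013     ]
```

```bash
python3 -m pendant '[[[0,0,-0.8],0,0.7],[[0,0,-0.8],0,0.7],[[0,0,-0.8],0,0.7],[[0,0,-0.8],0,0.7],[[0,0,-0.6],0,0.7],[[0,0,-0.5],0,0.7],[[0,0,-0.3],0,0.7],[[0,0,0],0,0.7],[[0,0,0],0,0.7],[[0,0,0],0,0.7]]'
python3 - <<'E'
from h import *
s=st();im,d=env.get_image("wrist");cv2.imwrite("pics/w3.png",im[:,:,::-1])
E
```

```text
time_s: 2.7
position: [0.562, 0.3659, 0.0216]
tool_rot: [[0.74, 0.003, 0.673], [-0.673, 0.001, 0.74], [0.001, -1.0, 0.002]]
ft_force: [1.0, -0.2, 0.9]
grip_width: 0.0594
t 2.7 p [0.562  0.3659 0.0216] F [ 1.  -0.2  0.9] w 0.0594 q [ 23.   43.2  67.5   0.   69.2 -24.7]
```

View pics/w3.png

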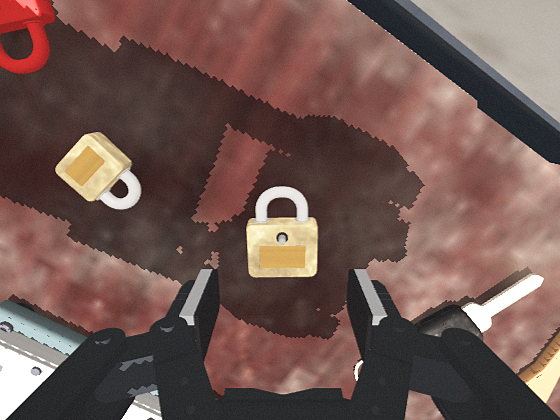

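```bash
python3 - <<'E'
from h import *
s=st();cm=wristcm(s)
c=[unproj("",u,v,Z=.013,cm=cm) for u,v in[(246,219),(317,219),(317,277),(247,277)]]
ctr=np.mean(c,0);print(ctr,np.array(s["position"])-ctr,[np.hypot(*(c[i]-c[i-1])[:2]).round(4) for i in range(4)])
print(proj("",s["position"],cm))
R=np.array(s["tool_rot"])
# fingertip: pad edge pixels
for x in(.011,-.011):
  for z in(-.03,.03):
    for y in(0,-.005):print(x,z,y,proj("",np.array(s["position"])+R@[x,y,z],cm).round(0))
E
```

```text
t 2.75 p [0.562  0.3658 0.0215] F [1.1 0.2 1.1] w 0.0598 q [ 23.   43.2  67.5  -0.   69.2 -24.7]
[0.56      0.3676001 0.013    ] [ 0.00203474 -0.0017944   0.00853006] [np.float64(0.036), np.float64(0.0389), np.float64(0.036), np.float64(0.0408)]
[281.83391904 260.18712028]
0.011 -0.03 0 [228. 278.]
0.011 -0.03 -0.005 [226. 283.]
0.011 0.03 0 [336. 278.]
0.011 0.03 -0.005 [337. 283.]
-0.011 -0.03 0 [226. 242.]
-0.011 -0.03 -0.005 [224. 246.]
-0.011 0.03 0 [338. 242.]
-0.011 0.03 -0.005 [340. 246.]
```

```bash
python3 - <<'E'
from h import *
s=st();im,d=env.get_image("wrist");np.save("pics/w4.npy",d)
a=im[240:360,160:400,::-1];cv2.imwrite("pics/w4.png",cv2.resize(a,None,fx=3.3,fy=3.3,interpolation=cv2.INTER_CUBIC))
K=env.camera_model("wrist")["camera_matrix"];T=env.camera_model("wrist")["tool_from_camera"]
for v in range(262,345,6):
  row=[]
  for u in (175,180,185,190,195,200,205,210,213):
    Z=d[v,u];p=T[:3,:3]@(np.linalg.inv(K)@[u,v,1]*Z)+T[:3,3];row.append(tuple((p*1e3).round().astype(int).tolist()))
  print(v,row)
E
```

```text
t 2.75 p [0.562  0.3658 0.0215] F [1.1 0.2 1.1] w 0.0598 q [ 23.   43.2  67.5  -0.   69.2 -24.7]
262 [(12, 21, -66), (12, 21, -63), (12, 22, -60), (12, 21, -56), (12, 20, -53), (12, 22, -51), (12, 21, -47), (13, 22, -44), (12, 21, -42)]
268 [(16, 21, -66), (16, 22, -63), (16, 21, -60), (16, 22, -57), (16, 22, -54), (16, 21, -51), (16, 21, -48), (16, 20, -44), (17, 22, -43)]
274 [(20, 20, -66), (21, 23, -64), (21, 22, -61), (22, 23, -58), (21, 21, -54), (-12, -36, -35), (-12, -37, -33), (-12, -36, -31), (-12, -36, -30)]
280 [(25, 22, -67), (25, 22, -64), (25, 21, -61), (-8, -35, -40), (-8, -34, -38), (-12, -41, -34), (-12, -41, -32), (-12, -41, -30), (-10, -38, -29)]
286 [(29, 21, -68), (29, 21, -64), (-8, -40, -41), (-7, -38, -39), (-11, -45, -35), (-12, -45, -33), (-12, -46, -31), (-11, -44, -29), (-7, -38, -29)]
292 [(33, 21, -68), (-8, -45, -42), (-8, -43, -40), (-12, -50, -36), (-12, -50, -34), (-11, -49, -32), (-11, -49, -30), (-8, -44, -29), (-5, -39, -30)]
298 [(-8, -49, -43), (-8, -49, -41), (-7, -47, -39), (-12, -55, -35), (-12, -55, -33), (-12, -55, -31), (-10, -52, -30), (
[... 386 characters left out ...]
4), (-11, -65, -32), (-11, -65, -30), (-9, -62, -29), (-5, -56, -29), (2, -47, -30), (5, -42, -29)]
322 [(-14, -72, -35), (-12, -69, -34), (-13, -71, -32), (-10, -66, -32), (-9, -65, -30), (-7, -62, -30), (-2, -56, -29), (3, -49, -29), (7, -44, -29)]
328 [(-12, -72, -35), (-14, -74, -33), (-12, -72, -32), (-8, -66, -32), (-6, -65, -31), (-5, -63, -30), (0, -56, -29), (6, -49, -29), (11, -43, -30)]
334 [(-13, -76, -34), (-13, -76, -32), (-13, -77, -30), (-13, -76, -29), (-4, -65, -31), (-3, -63, -30), (2, -57, -29), (8, -50, -29), (66, 21, -46)]
340 [(-13, -79, -33), (-13, -79, -31), (-13, -79, -30), (-13, -79, -28), (-1, -64, -31), (-1, -65, -29), (5, -57, -30), (70, 21, -48), (70, 21, -46)]
```

View pics/w4.png

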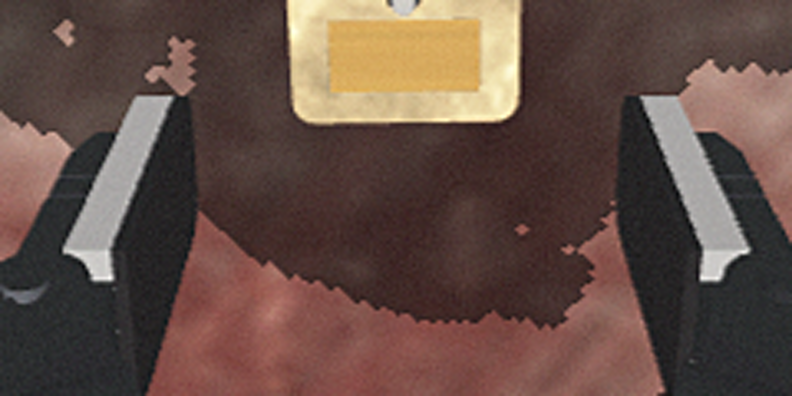

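```bash
python3 - <<'E'
from h import *
s=st();
for n in("scene","top"):
    im,d=env.get_image(n);np.save(f"pics/{n}5.npy",d);u,v=proj(n,s["position"]).round().astype(int);print(n,u,v)
    a=im[max(0,v-80):v+50,u-80:u+80,::-1].copy();cv2.imwrite(f"pics/{n}5.png",cv2.resize(a,None,fx=4.5,fy=4.5,interpolation=cv2.INTER_CUBIC))
E
```

```text
t 2.8 p [0.5619 0.3657 0.0213] F [ 0.   0.1 -0.7] w 0.0595 q [ 23.   43.2  67.5  -0.   69.2 -24.7]
scene 208 222
top 193 229
```

View pics/scene5.png

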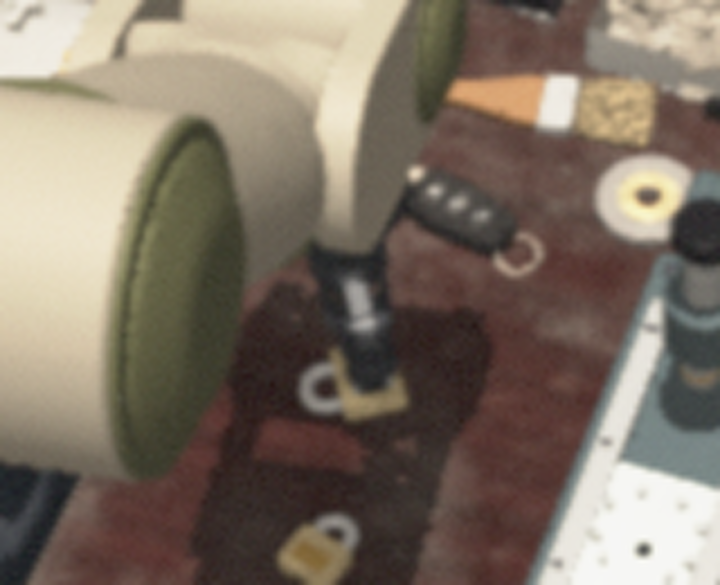

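```bash
python3 - <<'E'
from h import *
d=np.load("pics/scene5.npy")
for V in range(300,410,9):
    v=142+V//4.5+0; 
    print([tuple((unproj("scene",u,int(v),d=d[int(v),u])*1e3).round().astype(int).tolist()) for u in range(128+75,128+90,2)])
E
```

```text
[(599, 413, -1), (525, 331, 155), (529, 329, 152), (531, 324, 154), (550, 338, 119), (552, 333, 121), (615, 388, -1), (616, 381, 3)]
[(538, 351, 116), (540, 346, 117), (525, 326, 151), (528, 322, 152), (545, 333, 121), (551, 333, 114), (609, 383, 1), (612, 379, 1)]
[(534, 348, 114), (519, 327, 151), (519, 321, 155), (523, 319, 152), (525, 315, 153), (527, 311, 155), (604, 378, 3), (607, 375, 2)]
[(512, 326, 153), (515, 323, 152), (516, 319, 153), (519, 316, 152), (522, 313, 151), (523, 308, 154), (601, 377, -2), (605, 374, -5)]
[(507, 323, 153), (512, 321, 149), (516, 320, 145), (518, 316, 146), (525, 317, 136), (523, 309, 145), (595, 372, 1), (599, 370, -2)]
[(528, 346, 100), (510, 321, 144), (514, 319, 141), (516, 315, 141), (520, 313, 138), (522, 309, 137), (589, 368, 3), (594, 365, -1)]
[(525, 343, 98), (510, 322, 135), (513, 319, 133), (519, 319, 127), (520, 314, 129), (526, 313, 122), (527, 309, 123), (588, 361, 1)]
[(560, 381, 13), (512, 325, 123), (513, 320, 124), (517, 318, 121), (528, 323, 104), (528, 317, 108), (528, 310, 114), (583, 357, 2)]
[(554, 377, 14), (511, 325, 115), (518, 326, 105), (519, 321, 108), (524, 321, 101), (526, 316, 102), (529, 313, 102), (579, 355, 1)]
[(551, 374, 12), (511, 327, 105), (516, 325, 101), (519, 323, 98), (534, 331, 72), (537, 328, 70), (566, 350, 13), (577, 353, -4)]
[(546, 371, 12), (548, 366, 13), (532, 343, 55), (532, 337, 61), (534, 332, 62), (539, 330, 57), (562, 347, 12), (565, 343, 11)]
[(542, 368, 11), (545, 364, 11), (546, 359, 13), (546, 352, 19), (552, 351, 13), (553, 346, 16), (557, 343, 13), (561, 340, 10)]
[(539, 366, 8), (541, 361, 10), (543, 357, 9), (546, 354, 9), (548, 349, 10), (552, 346, 8), (555, 342, 7), (560, 340, 2)]
```

Both cameras show the fingertips about 36 mm behind the reported TCP at this opening. I check how they move when closing to about 40 mm, still well above the padlock.

```bash
cat >> h.py <<'E'
def tips(tag):
    im,d=env.get_image("wrist");K=env.camera_model("wrist")["camera_matrix"];T=env.camera_model("wrist")["tool_from_camera"]
    v,u=np.mgrid[:420,:560];r=np.linalg.inv(K)@np.stack([u.ravel(),v.ravel(),np.ones(u.size)]);p=(T[:3,:3]@(r*d.ravel())).T+T[:3,3]
    m=(np.abs(p[:,0])<.013)&(np.abs(p[:,2])<.06)&(p[:,1]>-.1)&(p[:,1]<-.012+0)&(d.ravel()>0)
    for sgn in(-1,1):
        q=p[m&(np.sign(p[:,2])==sgn)]
        if len(q):
            k=np.argsort(-q[:,1])[:30];print(tag,sgn,len(q),"tip y pct",np.percentile(q[:,1],[99.5,98,95]).round(4),"near",np.median(q[k],0).round(4))
    cv2.imwrite(f"pics/{tag}.png",im[:,:,::-1])
E
python3 -c "
from h import *
tips('w5')"
python3 -m pendant '[[[0,0,0.5],0,0.45],[[0,0,0.5],0,0.45],[[0,0,0],0,0.45],[[0,0,0],0,0.45],[[0,0,0],0,0.45]]' | tail -1
python3 -c "
from h import *
st();tips('w6')"
```

```text
w5 -1 9752 tip y pct [-0.0302 -0.0344 -0.0398] near [-0.0005 -0.0282 -0.0296]
w5 1 9616 tip y pct [-0.0303 -0.0344 -0.0397] near [ 0.0003 -0.0283  0.0303]
grip_width: 0.0384
t 3.37 p [0.561  0.3653 0.0491] F [ 0.  -0.3 -0.5] w 0.0384 q [ 23.   41.5  66.    0.   72.6 -24.7]
w6 -1 10320 tip y pct [-0.0277 -0.0326 -0.0391] near [-0.0022 -0.0251 -0.0189]
w6 1 10260 tip y pct [-0.0276 -0.0324 -0.039 ] near [-0.0008 -0.0257  0.0196]
```

View pics/w6.png

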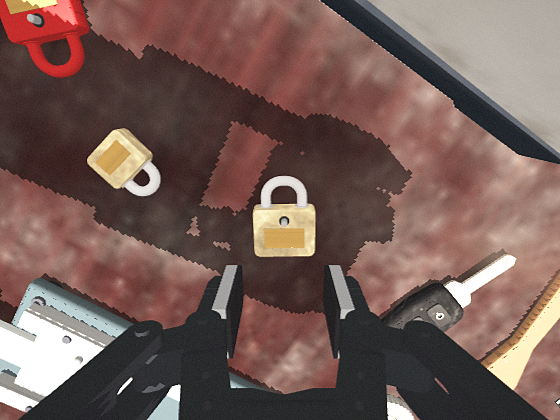

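The tip edges lie about 29 mm behind the TCP at 60 mm opening and about 26 mm behind at 38 mm. I trust this over the text, and descend in steps watching force and image.

```bash
python3 -m pendant '[[[-0.04,0.05,-0.4],0,0.68],[[0,0,-0.5],0,0.68],[[0,0,-0.4],0,0.68],[[0,0,0],0,0.68],[[0,0,0],0,0.68],[[0,0,0],0,0.68]]'
python3 -c "
from h import *
st();tips('w7')"
```

```text
time_s: 3.92
position: [0.5605, 0.367, 0.0112]
tool_rot: [[0.74, 0.001, 0.673], [-0.673, 0.0, 0.74], [0.0, -1.0, 0.0]]
ft_force: [-0.2, -1.2, 0.2]
grip_width: 0.0582
t 3.92 p [0.5605 0.367  0.0112] F [-0.2 -1.2  0.2] w 0.0582 q [ 23.1  43.9  68.   -0.   68.1 -24.6]
w7 -1 9922 tip y pct [-0.03   -0.0344 -0.0401] near [ 0.0004 -0.0278 -0.0287]
w7 1 9751 tip y pct [-0.03   -0.0343 -0.0399] near [-0.0004 -0.0277  0.0295]
```

View pics/w7.png

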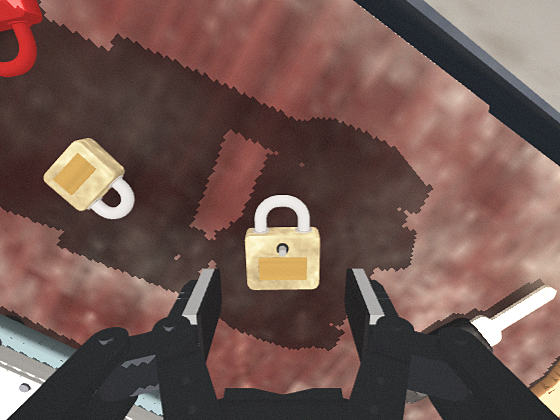

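```bash
python3 -m pendant '[[[0,0,-0.3],0,0.68],[[0,0,-0.2],0,0.68],[[0,0,0],0,0.68],[[0,0,0],0,0.68],[[0,0,0],0,0.68]]'
python3 -c "
from h import *
st();tips('w8')"
```

```text
time_s: 4.38
position: [0.5602, 0.3669, -0.0042]
tool_rot: [[0.74, 0.0, 0.673], [-0.673, 0.0, 0.74], [-0.0, -1.0, 0.0]]
ft_force: [0.0, -0.1, 0.1]
grip_width: 0.058
t 4.38 p [ 0.5602  0.3669 -0.0042] F [ 0.  -0.1  0.1] w 0.058 q [ 23.1  44.9  68.7   0.   66.4 -24.6]
w8 -1 11653 tip y pct [-0.016  -0.0165 -0.0169] near [-0.0018 -0.0155 -0.0193]
w8 1 11565 tip y pct [-0.016  -0.0164 -0.0168] near [ 0.0013 -0.0156  0.0186]
```

View pics/w8.png

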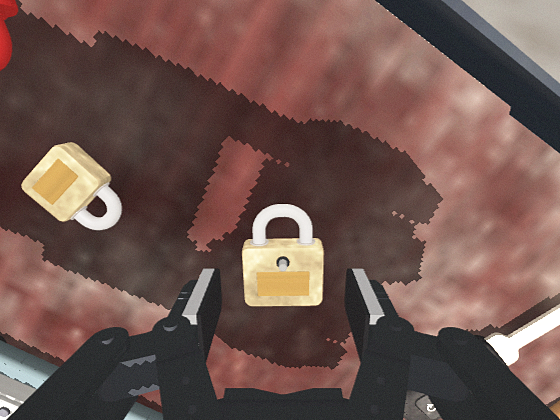

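```bash
python3 -m pendant '[[[0,0,-0.2],0,0.68],[[0,0,-0.2],0,0.68],[[0,0,-0.03],0,0.68],[[0,0,0],0,0.68],[[0,0,0],0,0.68],[[0,0,0],0,0.68]]'
python3 -c "
from h import *
st();tips('w9')"
```

```text
time_s: 4.93
position: [0.5603, 0.367, -0.0169]
tool_rot: [[0.74, 0.0, 0.673], [-0.673, 0.0, 0.74], [0.0, -1.0, 0.0]]
ft_force: [-0.7, 0.2, 0.0]
grip_width: 0.058
t 4.93 p [ 0.5603  0.367  -0.0169] F [-0.7  0.2  0. ] w 0.058 q [ 23.1  45.8  69.2   0.   65.  -24.6]
w9 -1 14578 tip y pct [-0.0158 -0.0162 -0.0165] near [-0.0043 -0.0155 -0.0388]
w9 1 14474 tip y pct [-0.0156 -0.0161 -0.0164] near [-0.0053 -0.0153  0.0444]
```

View pics/w9.png

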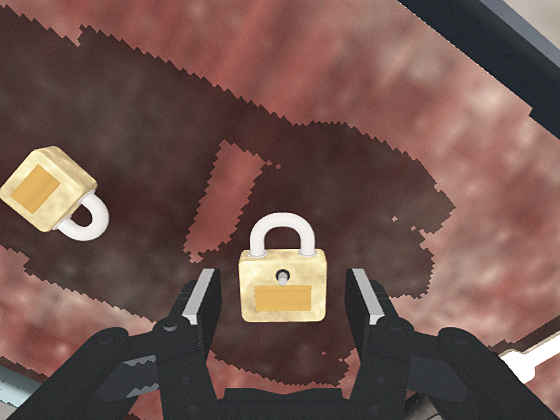

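```bash
python3 -m pendant '[[[0,0,0],0,0.4],[[0,0,0],0,0.4],[[0,0,0],0,0.4],[[0,0,0],0,0.4],[[0,0,0],0,0.4],[[0,0,0],0,0.4]]' 40
python3 -c "
from h import *
st();tips('w10')"
```

```text
time_s: 5.48
position: [0.5604, 0.367, -0.0166]
tool_rot: [[0.74, 0.001, 0.673], [-0.673, 0.0, 0.74], [0.0, -1.0, 0.001]]
ft_force: [-1.2, -0.7, 5.2]
grip_width: 0.0386
t 5.48 p [ 0.5604  0.367  -0.0166] F [-1.2 -0.7  5.2] w 0.0386 q [ 23.1  45.8  69.2   0.   65.  -24.6]
w10 -1 14933 tip y pct [-0.0155 -0.0159 -0.0162] near [-0.0057 -0.0151 -0.0419]
w10 1 14939 tip y pct [-0.0154 -0.0158 -0.0161] near [-0.0051 -0.015   0.0472]
```

View pics/w10.png

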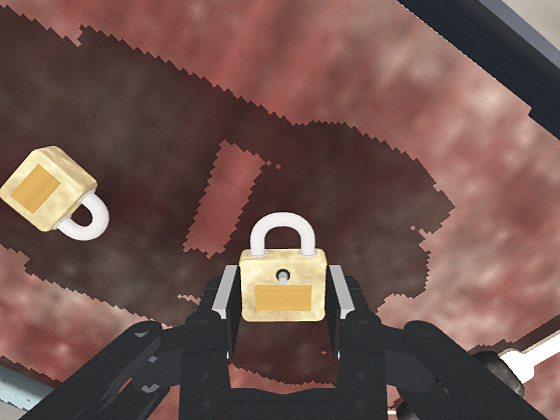

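The padlock is gripped: width stops at 38.6 mm and the pads sit against both sides at rows 265–320. Lifting to check.

```bash
python3 -m pendant '[[[0,0,0.3],0,0.4],[[0,0,0.6],0,0.4],[[0,0,0.8],0,0.4],[[0,0,0.8],0,0.4],[[0,0,0.8],0,0.4]]' 45
python3 -c "
from h import *
st();tips('w11')"
```

```text
time_s: 5.95
position: [0.5597, 0.3667, 0.0827]
tool_rot: [[0.74, -0.001, 0.673], [-0.673, -0.001, 0.74], [-0.001, -1.0, -0.001]]
ft_force: [0.5, 0.1, -2.0]
grip_width: 0.0381
t 5.95 p [0.5597 0.3667 0.0827] F [ 0.5  0.1 -2. ] w 0.0381 q [ 23.1  39.5  63.9   0.   76.7 -24.6]
w11 -1 12237 tip y pct [-0.0284 -0.0289 -0.0293] near [-0.0112 -0.0278 -0.0183]
w11 1 12280 tip y pct [-0.0283 -0.0288 -0.0292] near [-0.0113 -0.0278  0.0196]
```

View pics/w11.png

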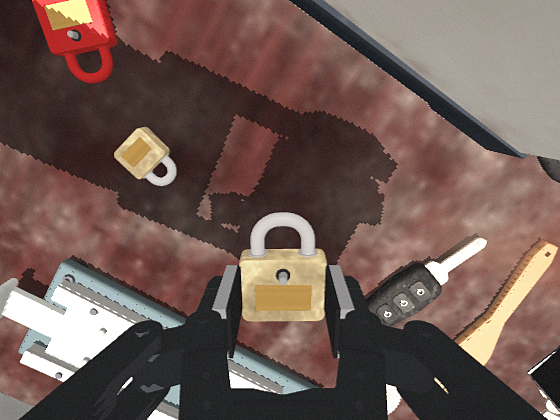

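```bash
python3 -m pendant '[[[0,-0.51,0],0.94,0.4],[[0,-0.51,0],0.94,0.4],[[0,-0.51,0],0.94,0.4],[[0,-0.51,0],0.94,0.4],[[0,-0.51,0],0.94,0.4],[[0,-0.51,0],0.94,0.4],[[0,-0.51,0],0.94,0.4],[[0,-0.51,0],0.94,0.4],[[0,-0.51,0],0.94,0.4],[[0,-0.51,0],0.94,0.4],[[0,-0.51,0],0.94,0.4],[[-0.09,-0.51,0],0.94,0.4]]'
python3 -m pendant '[[[0,0,-0.3],0,0.4],[[0,0,-0.3],0,0.4],[[0,0,0],0,0.4],[[0,0,0],0,0.4],[[0,0,0],0,0.4],[[0,0,0],0,0.4]]'
python3 -c "
from h import *
s=st();tips('w12');R=np.array(s['tool_rot']);print(np.degrees(np.arctan2(R[1,2],R[0,2])))
import pickle;pickle.dump(wristcm(s),open('pics/w12.pkl','wb'))
im=cv2.imread('pics/w12.png');cv2.imwrite('pics/w12c.png',cv2.resize(im[100:340,140:420],None,fx=2.5,fy=2.5,interpolation=cv2.INTER_CUBIC))"
```

```text
time_s: 7.0
position: [0.5574, 0.1825, 0.0816]
tool_rot: [[0.969, -0.001, -0.247], [0.247, -0.0, 0.969], [-0.001, -1.0, 0.0]]
ft_force: [0.0, -0.3, -2.3]
grip_width: 0.0383
time_s: 7.5
position: [0.5576, 0.1839, 0.0641]
tool_rot: [[0.97, 0.0, -0.244], [0.244, 0.0, 0.97], [0.0, -1.0, 0.0]]
ft_force: [-0.4, 1.0, -2.4]
grip_width: 0.0385
t 7.5 p [0.5576 0.1839 0.0641] F [-0.4  1.  -2.4] w 0.0385 q [  6.7  33.3  80.3   0.   66.4 -97.4]
w12 -1 13815 tip y pct [-0.0284 -0.0289 -0.0293] near [-0.0106 -0.0279 -0.0187]
w12 1 14075 tip y pct [-0.0284 -0.0288 -0.0293] near [-0.0108 -0.0277  0.0205]
104.10731276652425
```

View pics/w12c.png

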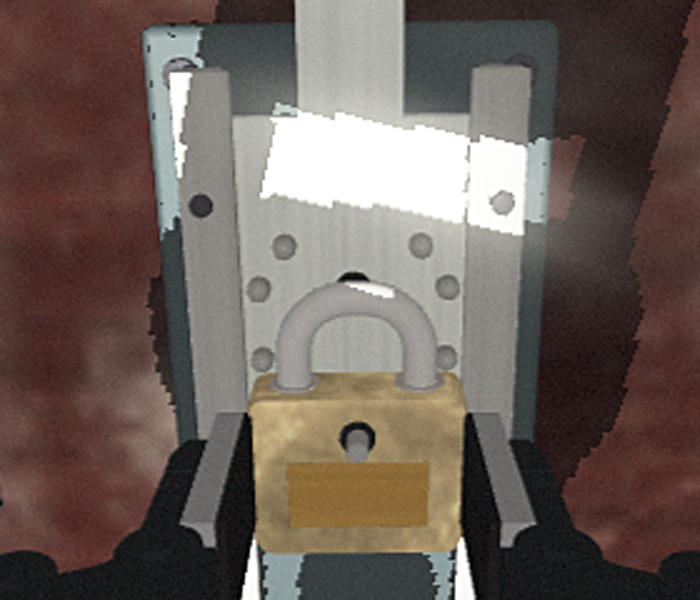

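```bash
python3 - <<'E'
from h import *
import pickle;cm=pickle.load(open("pics/w12.pkl","rb"));s=st()
R=np.array(s["tool_rot"]);p=np.array(s["position"]);
def P(U,V,Z): return unproj("",(U+.5)/2.5-.5+140,(V+.5)/2.5-.5+100,Z=Z,cm=cm)
tool=lambda X:((R.T@(X-p))*1e3).round(2)
for n,U,V,z in[("fL",284,246,.026),("fR",420,246,.026),("sL",258,289,.026),("sR",448,288,.026),("bL",262,357,.026),("bR",446,357,.026),("hole front edge",353,272,.02),("railL in",232,115,.028),("railL in2",245,400,.028),("railR",471,115,.028),("railR2",464,360,.028)]:print(n,P(U,V,z).round(4),tool(P(U,V,z)))
zt=p[2]+.0296
for n,U,V in[("TL",251,390),("TR",466,390),("BL",258,540),("BR",458,540),("top",357,374),("bot",357,551),("topcrest",357,374)]:print(n,tool(P(U,V,zt)))
E
```

```text
t 7.55 p [0.5576 0.1838 0.0641] F [-0.4 -0.3 -1.3] w 0.0382 q [  6.7  33.3  80.3   0.   66.4 -97.4]
fL [0.5395 0.1612 0.026 ] [-23.04  38.12 -17.43]
fR [0.5312 0.1943 0.026 ] [-23.04  38.11  16.69]
sL [0.5523 0.1573 0.026 ] [-11.59  38.12 -24.4 ]
sR [0.5402 0.2042 0.026 ] [-11.86  38.12  24.1 ]
bL [0.5706 0.1622 0.026 ] [  7.37  38.13 -24.07]
bR [0.5588 0.2091 0.026 ] [ 7.36 38.13 24.24]
hole front edge [0.5439 0.1801 0.02  ] [-14.17  44.12  -0.17]
railL in [0.5104 0.1424 0.028 ] [-55.88  36.1  -28.61]
railL in2 [0.583  0.1605 0.028 ] [ 18.9   36.14 -28.78]
railR [0.4966 0.1971 0.028 ] [-55.89  36.1   27.79]
railR2 [0.5577 0.2134 0.028 ] [ 7.31 36.13 28.73]
TL [-16.64 -29.61 -17.85]
TR [-16.64 -29.61  20.3 ]
BL [ 14.84 -29.59 -17.82]
BR [ 14.83 -29.59  20.09]
top [-19.76 -29.61   0.96]
bot [ 17.31 -29.59   0.95]
topcrest [-19.76 -29.61   0.96]
```

```bash
python3 - <<'E'
from h import *
im=cv2.imread('pics/w12.png');a=im[240:330,230:340];cv2.imwrite('pics/w12d.png',cv2.resize(a,None,fx=7,fy=6.6,interpolation=cv2.INTER_CUBIC))
a=cv2.resize(a,None,fx=6.5,fy=6.5,interpolation=cv2.INTER_CUBIC)
cv2.imwrite('pics/w12d.png',a)
g=cv2.cvtColor(im,cv2.COLOR_BGR2GRAY)
print("col 260 rows 240-325:",g[240:326,255:265].mean(1).round().astype(int).tolist())
print("row 310 cols 235-335",g[312:318,232:336].mean(0).round().astype(int).tolist())
E
```

```text
col 260 rows 240-325: [151, 152, 153, 151, 150, 151, 150, 151, 151, 148, 150, 150, 150, 151, 148, 128, 139, 126, 120, 121, 162, 181, 173, 168, 164, 161, 158, 163, 168, 171, 169, 165, 165, 162, 162, 156, 146, 138, 136, 134, 131, 133, 136, 137, 134, 109, 112, 114, 112, 111, 108, 108, 111, 114, 112, 111, 108, 110, 108, 109, 110, 108, 109, 111, 113, 110, 111, 111, 110, 113, 112, 120, 124, 125, 126, 123, 123, 122, 122, 123, 126, 128, 120, 122, 123, 111]
row 310 cols 235-335 [19, 20, 17, 21, 21, 21, 20, 13, 20, 154, 149, 126, 132, 131, 130, 129, 134, 128, 129, 128, 124, 120, 118, 118, 120, 122, 122, 123, 126, 127, 128, 128, 124, 126, 123, 122, 122, 118, 121, 120, 120, 122, 122, 122, 120, 117, 116, 119, 122, 126, 124, 119, 122, 117, 117, 117, 121, 122, 125, 126, 128, 129, 128, 128, 128, 129, 133, 131, 136, 139, 142, 145, 142, 144, 142, 140, 141, 142, 138, 140, 138, 138, 139, 150, 161, 166, 162, 153, 149, 150, 147, 172, 180, 110, 14, 15, 16, 20, 18, 21, 20, 18, 18, 21]
```

View pics/w12d.png

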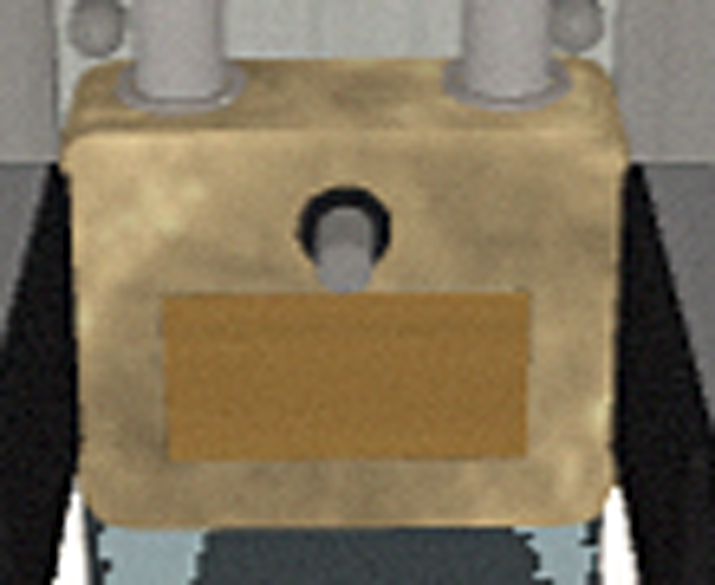

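```bash
python3 - <<'E'
from h import *
from scipy.optimize import least_squares
T=env.camera_model("wrist")["tool_from_camera"];K=env.camera_model("wrist")["camera_matrix"]
Ti=np.linalg.inv(T)
def pr(X):
    q=Ti[:3,:3]@X+Ti[:3,3];q=K@q;return q[:2]/q[2]
px=lambda U,V:np.array([230+(U+.5)/6.5-.5,240+(V+.5)/6.5-.5])
def f(a,full=False):
    cx,y,cz,th=a;c,s=np.cos(th),np.sin(th)
    g=lambda x,z,yy=y:pr(np.array([cx+c*x-s*z,yy,cz+s*x+c*z]))
    r=[]
    r.append(g(-.0168,0)[1]-px(344,130)[1]);r.append(g(.0168,0)[1]-px(344,525)[1])
    # side edges at rows
    for x,UL,UR in((-.012,67,625),(.010,81,612)):
        r+= [g(x,-.02)[0]-px(UL,0)[0],g(x,.02)[0]-px(UR,0)[0]]
    r+=list(g(-.009,0)-px(344,230))
    # bottom edge of front face
    r.append(g(-.0168,0,y+.013)[1]-px(344,58)[1])
    return r
o=least_squares(f,[0,-.0296,0,0]);print(o.x*1e3,np.degrees(o.x[3]),np.round(o.fun,2))
E
```

```text
[  5.13716816 -23.97429826   0.98588761   3.65761966] 0.20956616961706234 [ 0.32  0.4   0.17 -0.37  0.03 -0.05  0.22 -0.2  -0.54]
```

```bash
python3 - <<'E'
from h import *
s=st();im,d=env.get_image("wrist");np.save("pics/w13.npy",d)
T=env.camera_model("wrist")["tool_from_camera"];K=env.camera_model("wrist")["camera_matrix"];print(K[0,0])
v,u=np.mgrid[:420,:560];r=np.linalg.inv(K)@np.stack([u.ravel(),v.ravel(),np.ones(u.size)]);p=((T[:3,:3]@(r*d.ravel())).T+T[:3,3]).reshape(420,560,3)*1e3
def reg(n,a,b,c,e):print(n,np.median(p[a:b,c:e].reshape(-1,3),0).round(1))
reg("top face near rear",313,319,260,310);reg("label",288,308,258,308);reg("near front",262,268,250,300)
reg("slide floor",170,176,270,290)
reg("front row",261,263,280,284);reg("rear row",318,320,280,284)
for U in(241,243,244,245,320,322,324,326):print(U,p[300,U].round(1))
print([ (v,p[v,262].round(1).tolist()) for v in(247,250,254,258,260,262,316,318,320,321,322)])
E
```

```text
t 7.55 p [0.5576 0.1838 0.0641] F [-0.4 -0.3 -1.3] w 0.0382 q [  6.7  33.3  80.3   0.   66.4 -97.4]
337.59577671357783
top face near rear [ 15.  -29.4   1.8]
label [  4.8 -29.8   1. ]
near front [-12.2 -29.4  -2.5]
slide floor [-38.   44.2  -1.1]
front row [-13.7 -29.4   0.4]
rear row [ 16.5 -29.6   0.4]
241 [  5.6 -30.6 -18.3]
243 [  6.  -30.  -17.5]
244 [  5.9 -30.1 -17. ]
245 [  6.2 -29.7 -16.6]
320 [  6.2 -29.6  18.3]
322 [  5.7 -30.3  19.1]
324 [  5.1 -31.2  19.9]
326 [  0.9 -37.5  19.9]
[(247, [-18.1, -23.7, -8.6]), (250, [-17.0, -24.5, -8.5]), (254, [-14.9, -24.5, -8.6]), (258, [-14.4, -27.4, -8.4]), (260, [-14.0, -28.7, -8.3]), (262, [-13.5, -29.7, -8.3]), (316, [15.0, -29.6, -8.9]), (318, [15.8, -30.1, -8.9]), (320, [17.3, -29.6, -8.9]), (321, [78.2, 50.8, -14.8]), (322, [79.3, 51.0, -14.9])]
```

```bash
python3 -m pendant '[[[-0.03,-0.03,-0.3],0,0.4],[[-0.03,-0.02,-0.4],0,0.4],[[0,0,-0.4],0,0.4],[[0,0,-0.3],0,0.4],[[0,0,-0.1],0,0.4],[[0,0,0],0,0.4],[[0,0,0],0,0.4],[[0,0,0],0,0.4]]'
python3 -c "
from h import *
s=st();im,d=env.get_image('wrist');np.save('pics/w14.npy',d)
import pickle;pickle.dump(wristcm(s),open('pics/w14.pkl','wb'))
cv2.imwrite('pics/w14.png',im[:,:,::-1]);cv2.imwrite('pics/w14c.png',cv2.resize(im[150:340,180:380,::-1],None,fx=3.5,fy=3.1,interpolation=cv2.INTER_CUBIC))
cv2.imwrite('pics/w14c.png',cv2.resize(im[150:340,180:380,::-1],None,fx=3,fy=3,interpolation=cv2.INTER_CUBIC))"
```

```text
time_s: 8.27
position: [0.5561, 0.1819, 0.0195]
tool_rot: [[0.97, 0.001, -0.244], [0.244, 0.0, 0.97], [0.001, -1.0, -0.0]]
ft_force: [0.2, 0.4, -2.7]
grip_width: 0.0382
t 8.27 p [0.5561 0.1819 0.0195] F [ 0.2  0.4 -2.7] w 0.0382 q [  6.5  36.4  83.2   0.   60.3 -97.6]
```

View pics/w14c.png

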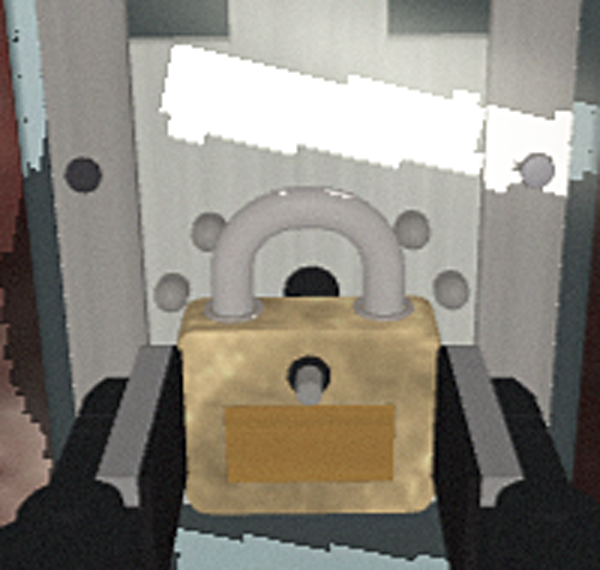

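```bash
python3 - <<'E'
from h import *
import pickle;cm=pickle.load(open("pics/w14.pkl","rb"));s=st()
R=np.array(s["tool_rot"]);p=np.array(s["position"])
def P(U,V,Z): return unproj("",(U+.5)/3-.5+180,(V+.5)/3-.5+150,Z=Z,cm=cm)
tool=lambda X:((R.T@(X-p))*1e3).round(2)
for n,U,V,z in[("fL",209,231,.0245),("fR",413,229,.0245),("sL",172,292,.0245),("sR",451,289,.0245),("hole top edge",311,267,.02)]:print(n,tool(P(U,V,z)))
zt=p[2]+.0296;zb=p[2]+.0166
for n,U,V,z in[("top front",309,332,zt),("top rear",309,512,zt),("L",182,400,zt),("R",438,400,zt),("ring",309,378,zt),("front lower",309,297,zb)]:print(n,tool(P(U,V,z)))
E
```

```text
t 8.32 p [0.556  0.1819 0.0195] F [ 0.7  0.1 -2.6] w 0.0379 q [  6.5  36.4  83.2  -0.   60.3 -97.6]
fL [-20.71  -4.98 -16.06]
fR [-21.09  -4.99  18.52]
sL [ -9.36  -4.97 -22.84]
sR [-9.94 -4.98 25.47]
hole top edge [-12.12  -0.47   1.25]
top front [-14.3  -29.62   0.92]
top rear [ 17.53 -29.58   0.91]
L [ -2.76 -29.6  -18.43]
R [ -2.78 -29.61  20.57]
ring [ -6.56 -29.61   0.92]
front lower [-13.9  -16.62   0.91]
```

```bash
python3 -m pendant '[[[-0.067,-0.007,0],0.1,0.4],[[0,0,-0.1],0,0.4],[[0,0,-0.1],0,0.4],[[0,0,-0.08],0,0.4],[[0,0,0],0,0.4],[[0,0,0],0,0.4],[[0,0,0],0,0.4]]'
python3 -c "
from h import *
s=st();im,d=env.get_image('wrist')
import pickle;pickle.dump(wristcm(s),open('pics/w15.pkl','wb'))
cv2.imwrite('pics/w15c.png',cv2.resize(im[150:340,180:380,::-1],None,fx=3,fy=3,interpolation=cv2.INTER_CUBIC))"
```

```text
time_s: 8.9
position: [0.5537, 0.1816, 0.0105]
tool_rot: [[0.968, 0.0, -0.252], [0.252, 0.0, 0.968], [0.0, -1.0, 0.0]]
ft_force: [0.2, -0.0, -1.3]
grip_width: 0.0384
t 8.9 p [0.5537 0.1816 0.0105] F [ 0.2 -0.  -1.3] w 0.0384 q [  6.5  37.   84.    0.   59.  -98.1]
```

View pics/w15c.png

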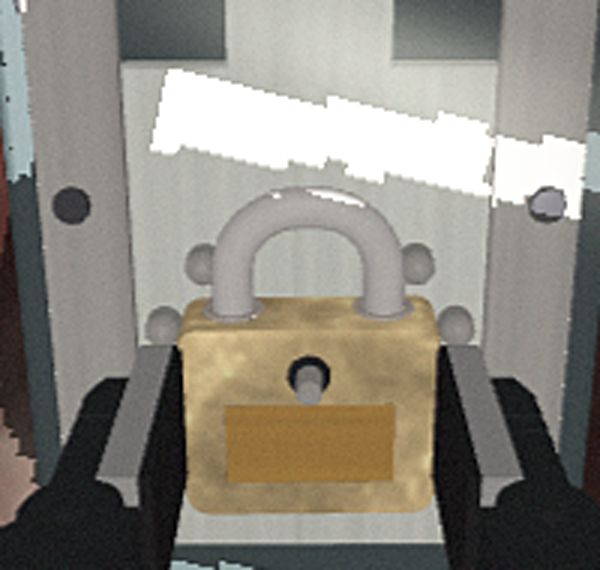

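```bash
python3 - <<'E'
from h import *
import pickle;cm=pickle.load(open("pics/w15.pkl","rb"));s=st()
R=np.array(s["tool_rot"]);p=np.array(s["position"])
def P(U,V,Z): return unproj("",(U+.5)/3-.5+180,(V+.5)/3-.5+150,Z=Z,cm=cm)
tool=lambda X:((R.T@(X-p))*1e3).round(2)
for n,U,V,z in[("fL",203,263,.0245),("fR",417,263,.0245),("sL",163,326,.0245),("sR",456,326,.0245)]:print(n,tool(P(U,V,z)))
E
python3 -m pendant '[[[0,0,-0.08],0,0.4],[[0,0,-0.08],0,0.4],[[0,0,0],0,0.4],[[0,0,0],0,0.4],[[0,0,0],0,0.4]]'
```

```text
t 8.95 p [0.5537 0.1816 0.0106] F [ 0.1  0.5 -2.4] w 0.0384 q [  6.5  37.   84.   -0.   59.  -98.1]
fL [-18.76 -13.93 -16.22]
fR [-18.76 -13.93  18.4 ]
sL [ -7.44 -13.93 -23.23]
sR [ -7.45 -13.93  25.25]
time_s: 9.37
position: [0.5539, 0.1816, 0.0057]
tool_rot: [[0.968, 0.0, -0.252], [0.252, 0.0, 0.968], [0.0, -1.0, -0.0]]
ft_force: [2.6, 1.0, -2.5]
grip_width: 0.0383
```

```bash
python3 -m pendant '[[[0,0,-0.05],0,0.4],[[0,0,-0.04],0,0.4],[[0,0,0],0,0.4],[[0,0,0],0,0.4],[[0,0,0],0,0.4]]'
python3 -c "
from h import *
s=st();im,d=env.get_image('wrist')
cv2.imwrite('pics/w16c.png',cv2.resize(im[150:340,180:380,::-1],None,fx=3,fy=3,interpolation=cv2.INTER_CUBIC))"
```

```text
time_s: 9.78
position: [0.554, 0.1816, 0.0034]
tool_rot: [[0.968, 0.001, -0.252], [0.252, 0.0, 0.968], [0.001, -1.0, -0.0]]
ft_force: [3.1, 0.8, 2.0]
grip_width: 0.0384
t 9.78 p [0.554  0.1816 0.0034] F [3.1 0.8 2. ] w 0.0384 q [  6.5  37.5  84.3   0.   58.1 -98.1]
```

View pics/w16c.png

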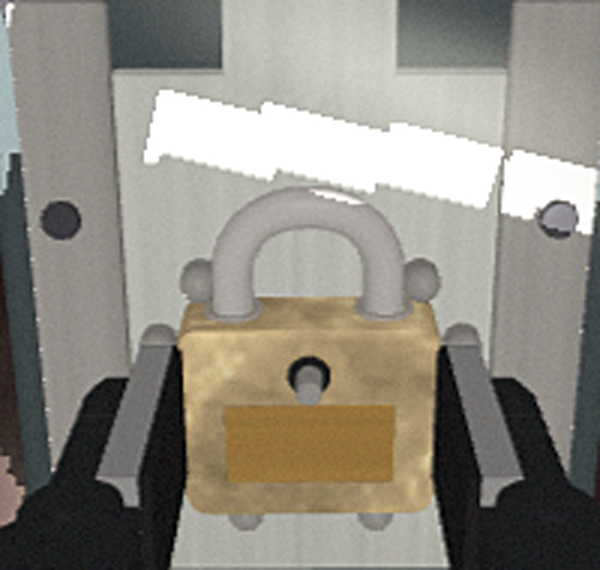

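```bash
python3 -m pendant '[[[0,0,0],0,0.6],[[0,0,0],0,0.6],[[0,0,0],0,0.6],[[0,0,0.2],0,0.6],[[0,0,0.6],0,0.6],[[0,0,0.8],0,0.6],[[0,0,0.8],0,0.6],[[0,0,0],0,0.6],[[0,0,0],0,0.6]]'
python3 -c "
from h import *
s=st();im,d=env.get_image('wrist');cv2.imwrite('pics/w17.png',im[:,:,::-1])
import pickle;pickle.dump(wristcm(s),open('pics/w17.pkl','wb'));np.save('pics/w17.npy',d)
cv2.imwrite('pics/w17c.png',cv2.resize(im[90:290,180:380,::-1],None,fx=3,fy=3,interpolation=cv2.INTER_CUBIC))"
```

```text
time_s: 10.58
position: [0.5541, 0.1817, 0.0763]
tool_rot: [[0.968, 0.002, -0.252], [0.252, 0.0, 0.968], [0.002, -1.0, -0.0]]
ft_force: [-0.7, -1.2, -0.2]
grip_width: 0.0512
t 10.58 p [0.5541 0.1817 0.0763] F [-0.7 -1.2 -0.2] w 0.0512 q [  6.5  32.1  80.3  -0.   67.5 -98.1]
```

View pics/w17c.png

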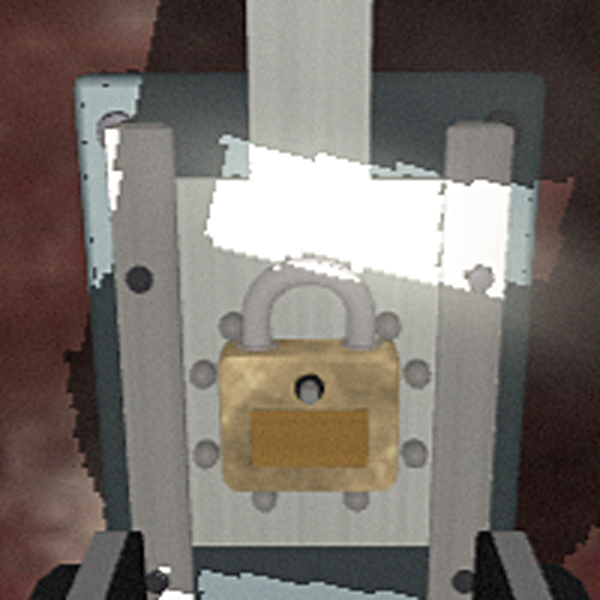

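View pics/w17.png

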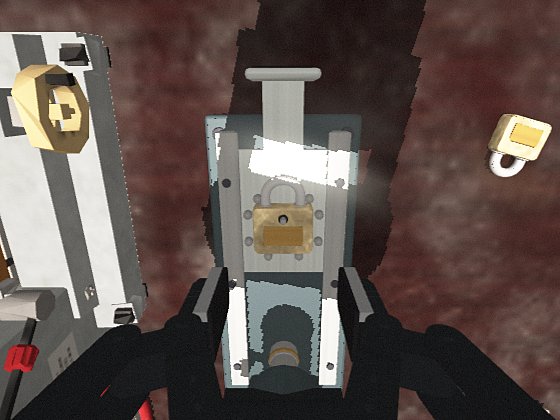

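```bash
python3 - <<'E'
from h import *
import pickle;cm=pickle.load(open("pics/w17.pkl","rb"));s=st()
for u,v in[(246,68.5),(320,68.5),(283,68),(283,80)]:print(unproj("",u,v,Z=.044,cm=cm).round(4))
def P(U,V,Z): return unproj("",(U+.5)/3-.5+180,(V+.5)/3-.5+90,Z=Z,cm=cm)
D=[P(U,V,.0245) for U,V in[(232,325),(387,325),(203,375),(416,374),(206,454),(414,454),(264,498),(357,498)]]
c=np.mean(D,0);print("nest ctr",c)
C=[P(U,V,.033) for U,V in[(221,354),(398,354),(226,490),(394,490)]];print("padlock top",np.mean(C,0))
for a,b in((0,1),(2,3),(4,5),(6,7)):
  w=D[b]-D[a];print(np.degrees(np.arctan2(-w[0],w[1])))
ax=(D[6]+D[7]-D[0]-D[1]);print("axis",np.degrees(np.arctan2(ax[1],ax[0])))
d=np.load("pics/w17.npy");print("tab face depth pts",[unproj("",u,v,d=d[v,u],cm=cm).round(3).tolist() for u,v in((283,71),(283,74),(283,77))])
E
```

```text
t 10.63 p [0.5534 0.1816 0.0751] F [ 0.3  0.5 -0.1] w 0.0514 q [  6.5  32.2  80.4  -0.   67.5 -98.1]
[0.4644 0.1388 0.044 ]
[0.4544 0.1774 0.044 ]
[0.4591 0.158  0.044 ]
[0.465  0.1596 0.044 ]
nest ctr [0.5563176  0.18335003 0.0245    ]
padlock top [0.55514518 0.18301872 0.033     ]
14.614341150836925
14.902258649882114
14.620885381496235
14.62325561474123
axis 14.92165325748845
tab face depth pts [[0.461, 0.158, 0.044], [0.462, 0.159, 0.044], [0.463, 0.159, 0.043]]
```

Padlock sits centred among all eight dowels at about (283,228), and the tab is at (283,74). Closing the fingers and moving in front of the tab.

```bash
python3 -m pendant '[[[-0.87,-0.22,0],0,0],[[-0.87,-0.22,0],0,0],[[-0.87,-0.22,0],0,0],[[-0.87,-0.22,0],0,0],[[-0.87,-0.22,0],0,0],[[0,0,-0.5],0,0],[[0,0,0],0,0],[[0,0,0],0,0],[[0,0,0],0,0]]'
python3 -c "
from h import *
s=st();tips('w18');im,d=env.get_image('scene');cv2.imwrite('pics/s18.png',cv2.resize(im[150:330,150:370,::-1],None,fx=3,fy=3))
T=env.camera_model('wrist')['tool_from_camera'];K=env.camera_model('wrist')['camera_matrix'];im,d=env.get_image('wrist')
for v in range(240,330,6):print(v,[((T[:3,:3]@(np.linalg.inv(K)@[u,v,1]*d[v,u])+T[:3,3])*1e3).round().astype(int).tolist() for u in (262,270,276,290,300)])
"
```

```text
time_s: 11.38
position: [0.4237, 0.1487, 0.06]
tool_rot: [[0.968, -0.0, -0.252], [0.252, -0.0, 0.968], [-0.0, -1.0, 0.0]]
ft_force: [-0.2, 0.0, 1.3]
grip_width: -0.0001
t 11.38 p [0.4237 0.1487 0.06  ] F [-0.2  0.   1.3] w -0.0001 q [   4.2   22.5  102.6    0.    54.9 -100.4]
w18 -1 11893 tip y pct [-0.0296 -0.0356 -0.0454] near [-0.0108 -0.0274 -0.0039]
w18 1 12325 tip y pct [-0.0294 -0.0349 -0.0438] near [-0.0109 -0.0274  0.0043]
240 [[15, 60, -14], [16, 61, -8], [15, 60, -4], [16, 61, 6], [15, 60, 13]]
246 [[20, 61, -14], [20, 60, -8], [21, 62, -4], [20, 61, 6], [20, 61, 14]]
252 [[25, 61, -14], [25, 60, -8], [25, 61, -4], [25, 61, 6], [25, 61, 14]]
258 [[29, 59, -14], [30, 61, -9], [30, 60, -4], [30, 61, 6], [30, 60, 14]]
264 [[35, 60, -15], [-11, -27, -5], [-11, -27, -2], [-11, -27, 4], [35, 61, 14]]
270 [[40, 61, -15], [-11, -32, -5], [-11, -32, -2], [-11, -32, 4], [40, 60, 14]]
276 [[-7, -30, -8], [-11, -38, -4], [-11, -37, -2], [-11, -38, 4], [-7, -31, 9]]
282 [[-7, -36, -8], [-11, -43, -4], [-11, -43, -2], [-11, -43, 4], [-8, -37, 8]]
288 [[-7, -40, -8], [-12, -48, -4], [-11, -47, -2], [-11, -47, 4], [-7, -41, 8]]
294 [[-7, -45, -8], [-11, -51, -4], [-11, -51, -2], [-11, -52, 4], [-7, -45, 8]]
300 [[-7, -50, -7], [-11, -55, -4], [-10, -54, -2], [-12, -56, 4], [-10, -55, 8]]
306 [[-7, -54, -7], [-11, -60, -4], [-11, -59, -1], [-10, -58, 4], [-11, -59, 7]]
312 [[-13, -66, -6], [-12, -65, -3], [-9, -60, -1], [-12, -65, 4], [-14, -68, 7]]
318 [[-13, -70, -6], [-12, -68, -3], [-12, -68, -1], [-12, -68, 3], [-12, -68, 7]]
324 [[-12, -71, -6], [-12, -71, -3], [-11, -69, -1], [-12, -71, 3], [-11, -70, 7]]
```

View pics/w18.png

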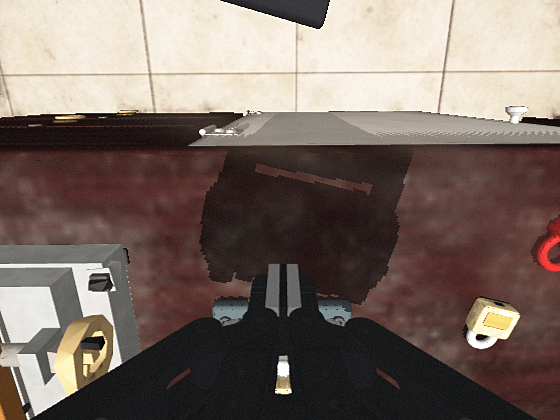

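View pics/s18.png

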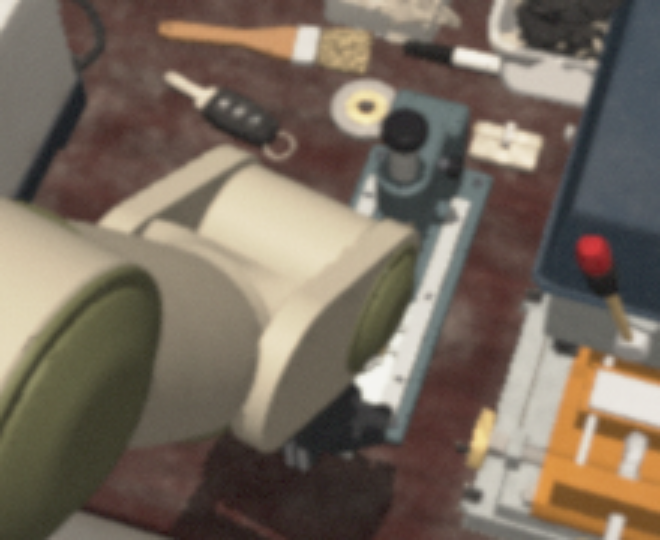

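```bash
python3 -m pendant '[[[0,0,-0.7],0,0],[[0,0,-0.7],0,0],[[0,0,-0.5],0,0],[[0,0,-0.07],0,0],[[0,0,0],0,0],[[0.3,0.075,0],0,0],[[0.3,0.075,0],0,0],[[0.1,0.025,0],0,0],[[0.1,0.025,0],0,0],[[0.1,0.025,0],0,0],[[0.1,0.025,0],0,0],[[0,0,0],0,0]]'
python3 -m pendant '[[[0.2,0.05,0],0,0],[[0.2,0.05,0],0,0],[[0.2,0.05,0],0,0],[[0.2,0.05,0],0,0]]'
python3 -c "
from h import *
s=st();im,d=env.get_image('top');cv2.imwrite('pics/t19.png',cv2.resize(im[130:300,200:350,::-1],None,fx=4,fy=3.5));im,d=env.get_image('scene');cv2.imwrite('pics/s19.png',cv2.resize(im[150:330,180:370,::-1],None,fx=3,fy=3))"
```

```text
time_s: 12.53
position: [0.4533, 0.1562, 0.0011]
tool_rot: [[0.968, 0.0, -0.252], [0.252, 0.0, 0.968], [0.0, -1.0, 0.0]]
ft_force: [0.1, -0.2, 1.0]
grip_width: -0.0002
time_s: 12.87
position: [0.4776, 0.1624, 0.0008]
tool_rot: [[0.968, -0.0, -0.252], [0.252, 0.0, 0.968], [-0.0, -1.0, 0.0]]
ft_force: [-3.4, 0.6, -0.3]
grip_width: -0.0001
t 12.87 p [0.4776 0.1624 0.0008] F [-3.4  0.6 -0.3] w -0.0001 q [  5.3  32.3  97.5   0.   50.3 -99.3]
```

View pics/s19.png

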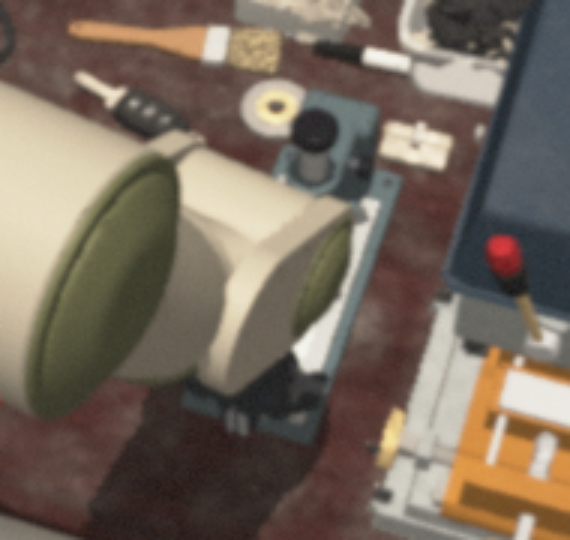

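```bash
python3 - <<'E'
from h import *
s=st();n="scene";im,d=env.get_image(n)
c=env.camera_model(n);K,R,t=c["camera_matrix"],c["R"],c["t"]
v,u=np.mgrid[:420,:560];r=np.linalg.inv(K)@np.stack([u.ravel(),v.ravel(),np.ones(u.size)]);X=(R.T@(r*d.ravel()-t[:,None])).T
m=(X[:,2]>.12)&(X[:,1]>.05)&(X[:,1]<.3)&(X[:,0]<.61)&(X[:,0]>.3)
Y=X[m];h=np.array([np.cos(.25),np.sin(.25)])
for z0 in np.arange(.12,.5,.04):
    k=(Y[:,2]>=z0)&(Y[:,2]<z0+.04)
    if k.sum()>5:
        a=(Y[k][:,:2]-s["position"][:2])@h;print(round(z0,2),k.sum(),"max ahead of TCP",a.max().round(3),"ymin",Y[k][:,1].min().round(3))
E
```

```text
t 12.97 p [0.4788 0.1623 0.0009] F [ 0.3 -0.   0. ] w 0.0004 q [  5.3  32.3  97.4  -0.   50.2 -99.3]
0.12 127 max ahead of TCP 0.009 ymin 0.102
0.16 32 max ahead of TCP -0.008 ymin 0.124
0.24 102 max ahead of TCP 0.033 ymin 0.091
0.28 892 max ahead of TCP 0.102 ymin 0.05
0.32 1361 max ahead of TCP 0.099 ymin 0.05
0.36 956 max ahead of TCP 0.098 ymin 0.051
0.4 409 max ahead of TCP -0.074 ymin 0.098
0.44 367 max ahead of TCP -0.091 ymin 0.096
0.48 9 max ahead of TCP -0.131 ymin 0.097
```

```bash
cat > clr.py <<'E'
from h import *
from scipy.spatial import cKDTree
def cloud(n,d):
    c=env.camera_model(n);K,R,t=c["camera_matrix"],c["R"],c["t"]
    v,u=np.mgrid[:420,:560];r=np.linalg.inv(K)@np.stack([u.ravel(),v.ravel(),np.ones(u.size)]);return (R.T@(r*d.ravel()-t[:,None])).T
def clr(shift):
    st0=[];rb=[]
    for n in("scene","top"):
        im,d=env.get_image(n);d0=np.load(f"pics/{n}0.npy");X=cloud(n,d);X0=cloud(n,d0)
        ch=(d.ravel()<d0.ravel()-.02)&(d.ravel()>0);rb.append(X[ch]);st0.append(X0[d0.ravel()>0])
    rb=np.vstack(rb);st0=np.vstack(st0);rb=rb[(rb[:,2]>.1)]
    mill=st0[(st0[:,0]>.42)&(st0[:,0]<.8)&(st0[:,1]<.13)&(st0[:,1]>-.2)&(st0[:,2]>.06)]
    knob=st0[(np.hypot(st0[:,0]-.64,st0[:,1]-.204)<.06)&(st0[:,2]>.07)]
    for nm,o in(("mill",mill),("press",knob)):
        dd,i=cKDTree(o).query(rb+shift);k=dd.argsort()[:1]
        for j in k:print(nm,"min dist",dd[j].round(3),"robot(now)",rb[j].round(3),"obst",o[i[j]].round(3))
    return rb
E
python3 -c "
from clr import *
rb=clr(np.array([0.061,.016,0]))
m=rb[:,0]>.4
for z in np.arange(.1,.5,.05):
  k=m&(rb[:,2]>=z)&(rb[:,2]<z+.05)
  if k.sum():print(z.round(2),'x',rb[k,0].min().round(3),rb[k,0].max().round(3),'y',rb[k,1].min().round(3),rb[k,1].max().round(3))
"
```

```text
mill min dist 0.055 robot(now) [0.494 0.093 0.272] obst [0.562 0.054 0.275]
press min dist 0.082 robot(now) [0.503 0.118 0.109] obst [0.622 0.191 0.1  ]
0.1 x 0.459 0.505 y 0.099 0.174
0.15 x 0.451 0.487 y 0.124 0.135
0.2 x 0.449 0.5 y 0.099 0.206
0.25 x 0.403 0.528 y 0.09 0.232
0.3 x 0.4 0.525 y 0.092 0.231
0.35 x 0.4 0.47 y 0.094 0.218
0.4 x 0.4 0.413 y 0.117 0.184
```

View pics/t19.png

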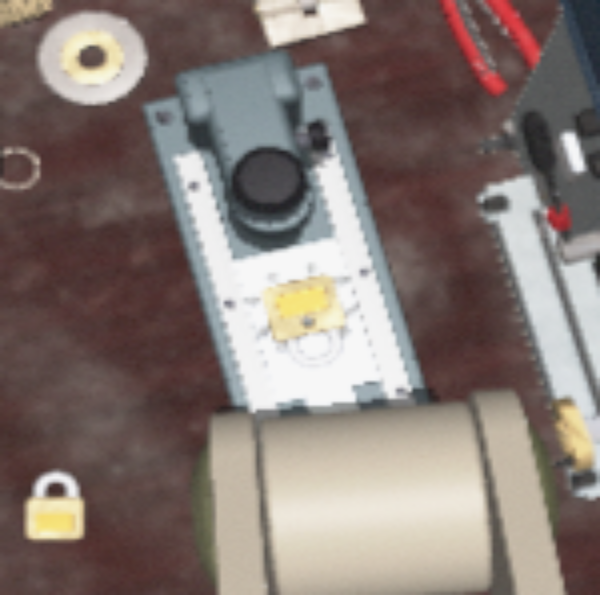

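```bash
python3 -m pendant '[[[0.19,0.049,0],0,0],[[0.19,0.049,0],0,0],[[0.19,0.049,0],0,0],[[0.19,0.049,0],0,0],[[0.19,0.049,0],0,0],[[0.19,0.049,0],0,0],[[0.19,0.049,0],0,0],[[0.19,0.049,0],0,0],[[0.19,0.049,0],0,0]]'
python3 -m pendant '[[[0.06,0.015,0],0,0],[[0.06,0.015,0],0,0],[[0.06,0.015,0],0,0]]'
```

```text
time_s: 13.87
position: [0.5289, 0.1756, 0.0009]
tool_rot: [[0.968, -0.0, -0.252], [0.252, 0.0, 0.968], [-0.0, -1.0, 0.0]]
ft_force: [-2.3, 1.9, 0.3]
grip_width: 0.0
time_s: 14.12
position: [0.5339, 0.1767, 0.0009]
tool_rot: [[0.968, -0.0, -0.252], [0.252, -0.0, 0.968], [-0.0, -1.0, -0.0]]
ft_force: [-3.5, 0.6, 1.1]
grip_width: 0.0001
```

```bash
python3 -m pendant '[[[0.05,0.013,0],0,0],[[0.05,0.013,0],0,0]]'|grep -E "pos|ft"
python3 -m pendant '[[[0.05,0.013,0],0,0],[[0.05,0.013,0],0,0]]'|grep -E "pos|ft"
```

```text
position: [0.5368, 0.1775, 0.0009]
ft_force: [-3.4, 0.5, -0.3]
position: [0.5399, 0.1783, 0.0009]
ft_force: [-3.5, 1.3, -0.3]
```

```bash
python3 -m pendant '[[[0.05,0.013,0],0,0]]'|grep -E "pos|ft"
python3 -m pendant '[[[0.04,0.01,0],0,0],[[0,0,0],0,0]]'|grep -E "pos|ft"
```

```text
position: [0.5402, 0.1784, 0.0008]
ft_force: [-12.4, -2.3, 8.4]
position: [0.5401, 0.1784, 0.0008]
ft_force: [-12.2, -3.8, 8.3]
```

Firm stop at 12 N: the slide is fully in. Backing off, then up.

```bash
python3 -m pendant '[[[-0.3,-0.075,0],0,0],[[-0.6,-0.15,0],0,0],[[-0.3,-0.075,0.5],0,0],[[0,0,0.9],0,0],[[0,0,0.9],0,0],[[0,0,0.9],0,0],[[0,0,0.9],0,0],[[0,0,0.9],0,0],[[0,0,0.9],0,0],[[0,0,0.8],0,0],[[0,0,0],0,0],[[0,0,0],0,0]]'|grep -E "pos|ft|time"
python3 -c "
from clr import *
s=st();p=np.array(s['position']);rb=clr(np.array([.640,.204,.14])-p)
im,d=env.get_image('wrist');cv2.imwrite('pics/w20.png',im[:,:,::-1]);np.save('pics/w20.npy',d)
import pickle;pickle.dump(wristcm(s),open('pics/w20.pkl','wb'))
im,d=env.get_image('top');cv2.imwrite('pics/t20.png',cv2.resize(im[130:300,200:350,::-1],None,fx=4,fy=3.5))
"
```

```text
time_s: 15.7
position: [0.5076, 0.1699, 0.2032]
ft_force: [1.2, -0.3, -0.6]
t 15.7 p [0.5076 0.1699 0.2032] F [ 1.2 -0.3 -0.6] w 0.0001 q [  5.8  20.4  77.4  -0.   81.9 -98.8]
mill min dist 0.067 robot(now) [0.512 0.108 0.317] obst [0.65  0.078 0.271]
press min dist 0.0 robot(now) [0.502 0.159 0.241] obst [0.635 0.193 0.177]
```

View pics/w20.png

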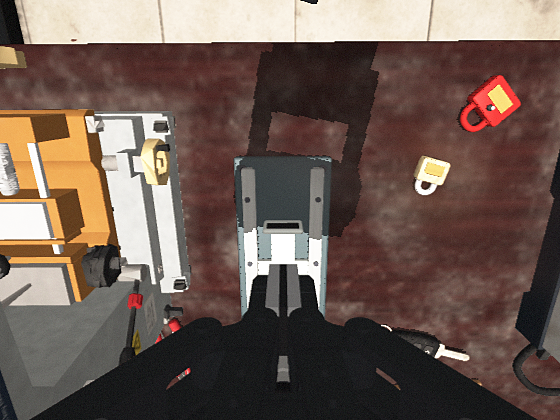

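View pics/t20.png

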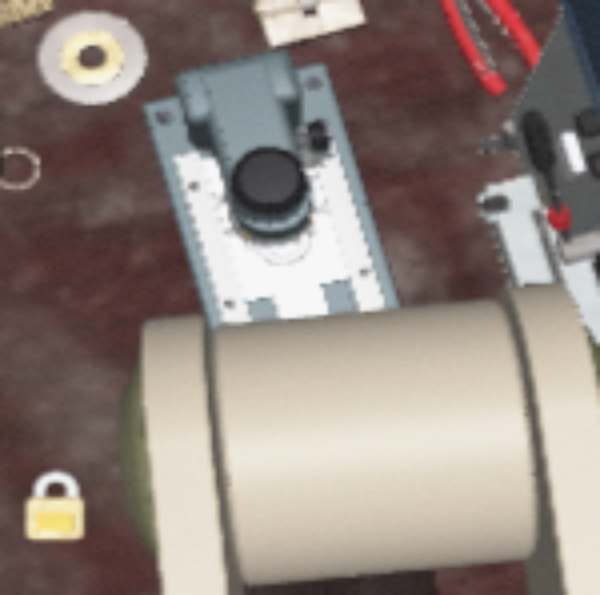

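```bash
python3 -m pendant '[[[0.5,0.13,0],0,0],[[0.9,0.23,0],0,0],[[0.9,0.23,0],0,0],[[0.9,0.23,0],0,0],[[0.9,0.23,0],0,0],[[0.33,0.085,0],0,0],[[0,0,-0.4],0,0],[[0,0,-0.5],0,0],[[0,0,-0.4],0,0],[[0,0,0],0,0],[[0,0,0],0,0],[[0,0,0],0,0]]'|grep -E "pos|ft|time"
python3 -c "
from clr import *
s=st();rb=clr(np.array([0,0,-.02]))
im,d=env.get_image('wrist');cv2.imwrite('pics/w21.png',im[:,:,::-1])
for n in('top','scene'):
  im,d=env.get_image(n);u,v=proj(n,np.array(s['position'])).astype(int);cv2.imwrite(f'pics/{n}21.png',cv2.resize(im[v-80:v+80,u-80:u+80,::-1],None,fx=3.5,fy=3.5))
"
```

```text
time_s: 16.9
position: [0.6397, 0.204, 0.1634]
ft_force: [-0.5, 0.3, 1.3]
t 16.9 p [0.6397 0.204  0.1634] F [-0.5  0.3  1.3] w -0.0003 q [  7.6  36.   56.9  -0.   87.  -97. ]
mill min dist 0.065 robot(now) [0.642 0.141 0.278] obst [0.65  0.078 0.271]
press min dist 0.0 robot(now) [0.631 0.199 0.198] obst [0.631 0.199 0.178]
```

View pics/w21.png

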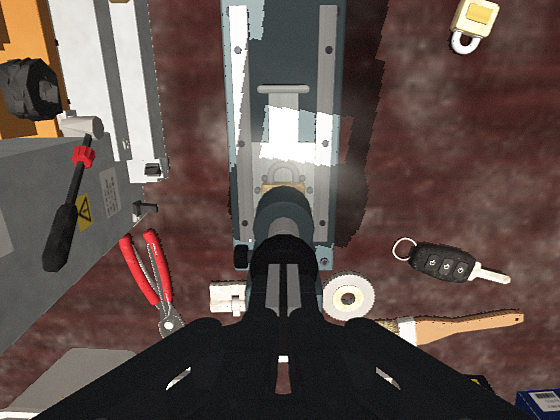

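View pics/scene21.png

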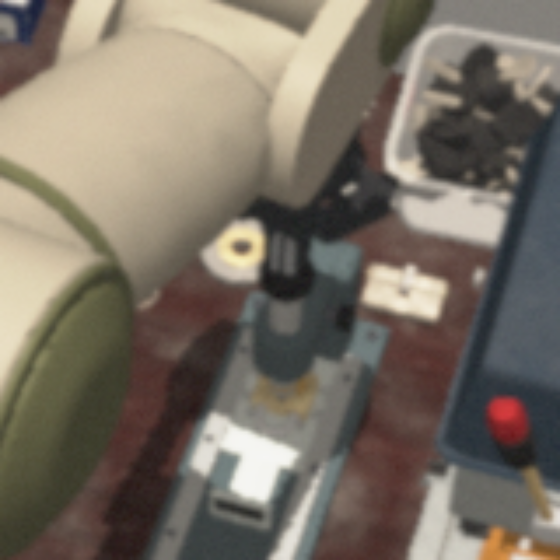

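```bash
python3 -m pendant '[[[0,0,-0.1],0,0],[[0,0,-0.1],0,0],[[0,0,-0.05],0,0],[[0,0,0],0,0]]'|grep -E "pos|ft"
python3 -m pendant '[[[0,0,-0.1],0,0],[[0,0,0],0,0]]'|grep -E "pos|ft"
python3 -m pendant '[[[0,0,-0.1],0,0],[[0,0,0],0,0]]'|grep -E "pos|ft"
python3 -m pendant '[[[0,0,-0.1],0,0],[[0,0,0],0,0]]'|grep -E "pos|ft"
python3 -m pendant '[[[0,0,-0.1],0,0],[[0,0,0],0,0]]'|grep -E "pos|ft"
```

```text
position: [0.6394, 0.204, 0.1551]
ft_force: [0.4, 0.2, 2.2]
position: [0.6394, 0.204, 0.1521]
ft_force: [0.6, 0.0, 2.6]
position: [0.6394, 0.204, 0.149]
ft_force: [0.3, 0.2, 2.2]
position: [0.6394, 0.2039, 0.146]
ft_force: [0.6, 0.8, 3.3]
position: [0.6395, 0.204, 0.1434]
ft_force: [-0.0, 0.2, 5.5]
```

```bash
for i in 1; do :; done
python3 -m pendant '[[[0,0,-0.05],0,0],[[0,0,-0.03],0,0],[[0,0,0],0,0]]'|grep -E "pos|ft"
python3 -m pendant '[[[0,0,-0.05],0,0],[[0,0,0],0,0]]'|grep -E "pos|ft"
python3 -m pendant '[[[0,0,-0.05],0,0],[[0,0,0],0,0]]'|grep -E "pos|ft"
```

```text
position: [0.6397, 0.204, 0.1416]
ft_force: [-0.7, -0.2, 6.7]
position: [0.6397, 0.204, 0.1401]
ft_force: [-0.3, -0.4, 6.4]
position: [0.6397, 0.204, 0.1387]
ft_force: [-0.8, -0.3, 7.3]
```

```bash
python3 -m pendant '[[[0,0,-0.03],0,0],[[0,0,0],0,0]]'|grep -E "pos|ft"
python3 -m pendant '[[[0,0,-0.03],0,0],[[0,0,0],0,0]]'|grep -E "pos|ft"
python3 -m pendant '[[[0,0,-0.03],0,0],[[0,0,0],0,0]]'|grep -E "pos|ft"
```

```text
position: [0.6397, 0.204, 0.1379]
ft_force: [-0.5, -0.5, 7.6]
position: [0.6397, 0.204, 0.137]
ft_force: [-0.4, -0.3, 8.3]
position: [0.6398, 0.204, 0.1362]
ft_force: [-2.0, -0.1, 8.0]
```

```bash
python3 -m pendant '[[[0,0,-0.03],0,0],[[0,0,0],0,0]]'|grep -E "pos|ft"
python3 -m pendant '[[[0,0,-0.03],0,0],[[0,0,0],0,0]]'|grep -E "pos|ft"
python3 -m pendant '[[[0,0,-0.03],0,0],[[0,0,0],0,0]]'|grep -E "pos|ft"
```

```text
position: [0.6398, 0.204, 0.1354]
ft_force: [-1.5, 0.1, 8.4]
position: [0.6398, 0.204, 0.1345]
ft_force: [-0.8, 0.2, 9.9]
position: [0.6399, 0.204, 0.1339]
ft_force: [-1.4, 0.8, 9.9]
```

```bash
python3 -m pendant '[[[0,0,-0.03],0,0],[[0,0,0],0,0]]'|grep -E "pos|ft"
python3 -m pendant '[[[0,0,-0.03],0,0],[[0,0,0],0,0]]'|grep -E "pos|ft"
python3 -m pendant '[[[0,0,-0.03],0,0],[[0,0,0],0,0]]'|grep -E "pos|ft"
```

```text
position: [0.64, 0.2041, 0.1334]
ft_force: [-1.4, -1.3, 12.4]
position: [0.64, 0.2041, 0.1327]
ft_force: [-3.0, -0.5, 12.0]
position: [0.64, 0.2041, 0.1318]
ft_force: [-2.0, -0.4, 13.2]
```

```bash
python3 -m pendant '[[[0,0,-0.02],0,0],[[0,0,0],0,0]]'|grep -E "pos|ft"
python3 -m pendant '[[[0,0,-0.02],0,0],[[0,0,0],0,0]]'|grep -E "pos|ft"
python3 -m pendant '[[[0,0,-0.02],0,0],[[0,0,0],0,0]]'|grep -E "pos|ft"
```

```text
position: [0.6401, 0.204, 0.1313]
ft_force: [-2.4, -0.2, 11.7]
position: [0.6401, 0.2041, 0.1308]
ft_force: [-1.5, 0.4, 13.1]
position: [0.64, 0.2041, 0.1302]
ft_force: [-2.5, -0.2, 13.1]
```

```bash
python3 -m pendant '[[[0,0,-0.02],0,0],[[0,0,0],0,0]]'|grep -E "pos|ft"
python3 -m pendant '[[[0,0,-0.02],0,0],[[0,0,0],0,0]]'|grep -E "pos|ft"
```

```text
position: [0.6401, 0.2041, 0.1296]
ft_force: [-2.3, -0.1, 13.8]
position: [0.6401, 0.2041, 0.1291]
ft_force: [-2.9, -0.8, 13.9]
```

```bash
python3 -m pendant '[[[0,0,-0.015],0,0],[[0,0,0],0,0]]'|grep -E "pos|ft"
```

```text
position: [0.6401, 0.2041, 0.1286]
ft_force: [-1.1, 0.6, 13.8]
```

```bash
python3 -m pendant '[[[0,0,-0.015],0,0],[[0,0,0],0,0]]'|grep -E "pos|ft|time"
```

```text
time_s: 21.4
position: [0.6401, 0.2041, 0.1282]
ft_force: [-1.8, -1.1, 14.1]
```

```bash
python3 -m pendant '[[[0,0,-0.012],0,0],[[0,0,0],0,0]]'|grep -E "pos|ft"
```

```text
position: [0.6402, 0.2041, 0.1282]
ft_force: [-2.3, 0.3, 14.9]
```

```bash
python3 -c "
from rig import env
print(env.observe()['ft_force'])"
```

```text
[-2.30586555  0.28734572 14.94297721]
```

```bash
python3 -m pendant '[[[0,0,-0.01],0,0],[[0,0,0],0,0]]'|grep -E "pos|ft"
```

```text
position: [0.6403, 0.2041, 0.1281]
ft_force: [-2.6, -1.1, 16.4]
```

```bash
python3 -m pendant '[[[0,0,-0.007],0,0],[[0,0,0],0,0]]'|grep -E "pos|ft"
```

```text
position: [0.6403, 0.2041, 0.1281]
ft_force: [-2.5, -1.3, 17.7]
```

```bash
python3 -m pendant '[[[0,0,-0.007],0,0],[[0,0,0],0,0]]'|grep -E "pos|ft"
```

```text
position: [0.6404, 0.2042, 0.1281]
ft_force: [-3.0, -1.1, 18.6]
```

```bash
python3 -m pendant '[[[0,0,0],0,0],[[0,0,0],0,0]]'|grep -E "pos|ft"
```

```text
position: [0.6404, 0.2041, 0.1281]
ft_force: [-3.5, -0.2, 18.1]
```

Firm stop: the height holds at 0.1281 while the force climbs past 18 N. Releasing straight up.

```bash
python3 -m pendant '[[[0,0,0.1],0,0],[[0,0,0.1],0,0],[[0,0,0.15],0,0],[[0,0,0.15],0,0],[[0,0,0.15],0,0],[[0,0,0.15],0,0],[[0,0,0.2],0,0],[[0,0,0.3],0,0],[[0,0,0.5],0,0],[[0,0,0.8],0,0],[[0,0,0.8],0,0]]'|grep -E "pos|ft|time"
python3 -m pendant '[[[-0.9,-0.23,0],0,0],[[-0.9,-0.23,0],0,0],[[-0.9,-0.23,0],0,0],[[-0.9,-0.23,0],0,0],[[-0.9,-0.23,0],0,0],[[-0.9,-0.23,0],0,0],[[0,0,0],0,0],[[0,0,0],0,0]]'|grep -E "pos|ft|time"
python3 -c "
from h import *
s=st();im,d=env.get_image('wrist');cv2.imwrite('pics/w22.png',im[:,:,::-1])
for n in('top','scene'):
  im,d=env.get_image(n);np.save(f'pics/{n}22.npy',d);u,v=proj(n,[.6,.2,.05]).astype(int);cv2.imwrite(f'pics/{n}22.png',cv2.resize(im[v-75:v+75,u-75:u+75,::-1],None,fx=4,fy=4,interpolation=cv2.INTER_CUBIC))
d=np.load('pics/top22.npy')
pts=np.array([unproj('top',u,v,d=d[v,u]) for v in range(165,200) for u in range(250,285)]);m=(np.abs(pts[:,2]-.1795)<.004);print('knob z',np.median(pts[m],0),m.sum())
"
```

```text
time_s: 23.15
position: [0.6389, 0.2039, 0.2272]
ft_force: [0.2, -0.4, -0.2]
time_s: 23.82
position: [0.4767, 0.1625, 0.2276]
ft_force: [-0.5, -0.3, 0.4]
t 23.82 p [0.4767 0.1625 0.2276] F [-0.5 -0.3  0.4] w 0.0 q [  5.3  16.3  79.5  -0.   84.2 -99.3]
knob z [0.64018341 0.20406895 0.17899091] 267
```

View pics/top22.png

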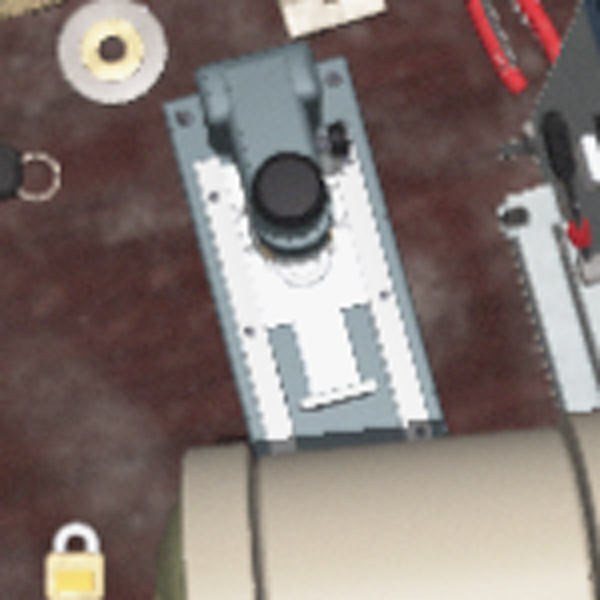

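View pics/scene22.png

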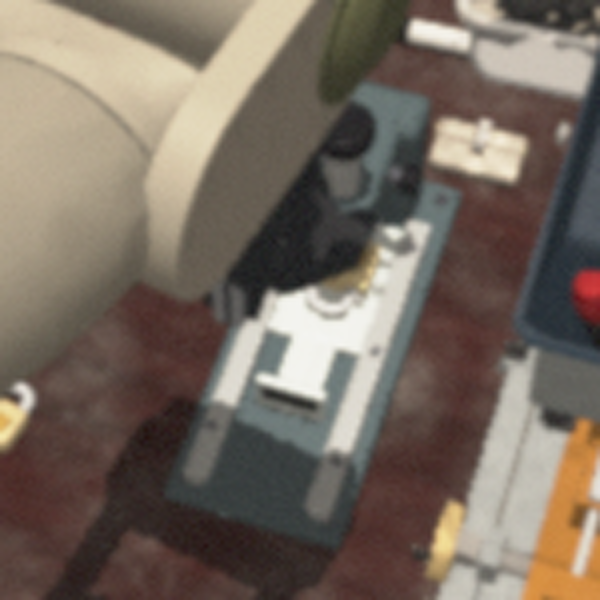

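```bash
python3 -c "
from h import *
u0,v0=proj('top',[.6,.2,.05]).astype(int)-75
a,b=[unproj('top',(U+.5)/4-.5+u0,(V+.5)/4-.5+v0,Z=.044) for U,V in((301,406),(377,386))]
m=(a+b)/2;print(m,np.hypot(*(m[:2]-[.6402,.204])))
env.close_job();st()"
```

```text
[0.55266759 0.18125694 0.044     ] 0.09043876238859522
the job is handed in; nothing more can be done
the job is handed in; nothing more can be done
```

The job is handed in at about 24 s. The padlock is in the nest under the ram with its pin up and its shackle towards the push tab. The slide is fully in, and the plunger has risen again after the press.

- **Placing:** After I let go, the wrist camera showed the padlock sitting centred among all eight dowels. The slide then pushed in with about 3.5 N until it met its stop, where I held 12 N.
- **Pressing:** The soft stop came after about 12 mm of knob travel. The pin started to move at about 21–22 mm, at 12–14 N. The firm stop came at about 28 mm: the height stayed at 0.1281 m while the force rose from 14.9 to 18.6 N. The highest reading was 18.6 N, against the 22 N limit.
- **Last checks:** The knob top measured 179 mm, so it is fully up, and the force on the arm was near zero with nothing touched. I measured the tab 90.4 mm from the ram axis against the nominal 93 mm. The same measurement also read about 3 mm short with the slide out, so I took it as camera error.

**Not confirmed or at odds with the text:**
- I could not see the pin after pressing because the head hides it. That it is flush rests on the firm stop I felt.
- Both cameras showed the fingertips about 25–29 mm behind the reported TCP, not at it as the text says. I worked from the measured fingertips.

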